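Close the lint filter with its wing nut

TASK

The lint filter on the bench suction unit has been cleaned and must be closed again. Set the blue round lid over the centre stud so that the slot in its skirt drops over the hose stub, then put the brass wing nut on the stud and spin it down clockwise until it is snug and has drawn the lid fully down, against the sprung cartridge, onto the rim of the pot. Let go of everything, and leave the other things on the table where they lie.

Things in the scene. Friction and masses are not known exactly. Their poses are not given: they have to be found in the camera images.
- filter_unit: Bench lint-suction unit, fixed: grey base 205 x 124 x 30 mm, grey motor drum across its back (top 92 mm high, 80 to 145 mm from the pot's axis) and in front an upright aluminium filter pot, 50 mm diameter, rim 85 mm above the table. Origin on the table under the pot's axis; z up, x from pot to motor.
- pot_rim (a point): Centre of the pot's rim, 85 mm above the table. In the pot a steel filter cartridge on a spring stands 3 mm proud of the rim; it takes about 3 N to start it down and 9 N to push it level with the rim.
- stub_end (a point): End of the steel hose stub, 14 mm diameter, that sticks out of the pot towards the unit's -x; 56 mm from the pot's axis, 73 mm above the table (the stub's upper side is 5 mm below the rim).
- stud_tip (a point): Rounded tip of the steel stud on the pot's axis, 116 mm above the table. Below the tip a plain nose of 8.4 mm diameter, then, from 102 mm above the table downwards, a coarse right-hand two-start thread, 15 mm over its crests, 14 mm of travel a turn (about 1.4 mm of axial play).
- lid: Blue round lid, 60 mm diameter, 21 mm high, about 110 g, skirt down on the table. Origin: centre of the skirt's lower edge, z up. Skirt 16 mm deep, 55 mm inside; 5 mm plate with a 20 mm hole. Ribbed grip flats, 24 mm wide, 62 mm apart, at +y and -y: grip there. On the unit its origin is 72 mm above the table resting on the sprung cartridge, 69 mm fully down on the rim.
- lid_slot (a point): Middle of the slot in the lid's skirt, 29 mm from the lid's centre at its -x, 8 mm above the lower edge; 19 mm wide, open downwards, with a white mark over it on the lid's top. It must drop over the hose stub, the lid's x along the unit's x; if it misses, the lid stops on the stub, 8 mm too high.
- wing_nut: Brass wing nut, 46 mm high, about 60 g, standing on its flange (30 mm diameter). Origin: centre of its underside, z up. Blind threaded bore, 26 mm deep. Set straight down on the stud it rests on the thread, underside 93 to 100 mm above the table; turned clockwise from above it sinks 2.2 mm a radian, meets the lid at 93 mm, then works against the spring.
- wings (a point): Middle of the two ears, on the nut's axis, 37 mm above its underside. Ears 46 mm across along x, 10 mm thick along y, 29 to 46 mm high, over a hub of 24 mm diameter: grip across y, above the hub. Snug with the underside at 90 mm: the turning moment, below 0.15 N m before, there climbs past 0.25 in about a third of a radian; past 0.8 N m the thread jumps. It holds by itself.
- shears: Black-handled shears, 254 x 108 x 14 mm, lying loose at the right: leave them.
- tape_measure: Yellow tape measure, 69 x 68 x 31 mm, loose: leave it.
- marker: Marker pen, 137 x 17 x 20 mm, loose: leave it.
- awl: Awl with a wooden handle, 130 x 32 x 32 mm, loose: leave it.
- snips: Red-handled snips, 132 x 56 x 7 mm, loose: leave them.
- oil_bottle: Small oil bottle, 40 mm diameter, 128 mm high, loose, upright: leave it.
There are look-alikes about, which are no part of the job. What is shaped like the lid but turquoise is not meant.

How it is judged:
By the outcome, as a careful person would: the job done as asked, in the order asked, and still so for the second after the job is handed in, with the robot touching nothing.
It also fails if it takes over 67 s, if anything falls off the work surface, if the arm or the gripper's body presses on something with over 40 N, if the wrist force passes 120 N, or if a joint passes its speed limit or range.

ROBOT

A 6-joint arm with a two-finger parallel gripper is mounted at the origin on a cart in front of the work surface, level with it; the furniture and walls round the work are solid. World frame = base frame: x ahead of the robot, y to its left, z up, the work surface at z = 0. Lengths are in m, angles in rad, forces in N, time in s.
With the tool pointing down it reaches from about 0.375 to 0.9 m from the base axis. Payload 3.1 kg.
Tool frame: the origin (TCP) lies midway between the tips of the shut fingers; the grasp point (between the pads) lies tcp_to_grasp behind it (tcp_to_grasp is the distance from the TCP to the grasp point, in m); z points along the fingers, y is the direction in which the jaws open and shut (so a half turn about z gives the same grasp; the last joint's range is limited). The gripper opens to 85 mm and grips with 20 to 120 N. Pads are 22 mm wide; open, the fingers measure 114 mm over their backs; the gripper's body (76 mm by 85 mm) begins 54 mm behind the grasp point. The pads swing forward as they close: fully open they stand 13 mm farther back than shut.
Start: joints at [-1.357, 0.527, 1.433, -0, 1.181, -0.178], TCP at [0.239, -0.577, 0.21] pointing down, gripper open.
Joint ranges: [-3.08, 3.08], [-0.75, 2.2], [0.22, 2.44], [-1.43, 4.57], [0, 2.65], [-2.85, 2.85]. Speed limits (rad/s): [2.79, 2.79, 3.14, 3.14, 3.14, 3.14].

INTERFACE

Orientations are given as a unit quaternion [w, x, y, z].
In Python, from bench import * gives the robot as it stands.
- The arm moves only by the tool arm_command, never from a script. Its argument "motion" is a list of rows, each a list of 7 numbers: the turn, a rotation vector about the tool's x, y, z in units of 8 degrees (1.0 is 8 degrees), then the shift along the tool's x, y, z in units of 40 mm (1.0 is 40 mm), then the gripper command: -1 is fully open, 1 is shut, values between are in proportion. In form: [[rx, ry, rz, tx, ty, tz, grip], ...]. A call has 1 to 12 rows; each row is the pose to reach, as a shift and turn from the pose commanded when the call began, along the tool's axes at that moment; what a row does not reach only later rows make up. A row lasts 1/8 s, in which the tool goes at most 62.5 mm and 10.7 degrees, less where a joint would pass 70% of its speed; a pose out of reach is approached as far as the arm can. A call with a gripper value outside its range is refused whole. The fingers move at their own pace and stop on an object; "grip_force" is the grip in N (left out, the last holds). Time passes only in rows, so rows that repeat a pose let the fingers close. It gives the time, the measured TCP pose, the force and the opening at its end, in the units of the state.
- get_state(): the state, without advancing time (a new reading comes with each control period).
- grab_frame(name): name is "side" or "top"; returns the picture (480x640x3 uint8, red, green, blue); there is no depth.
- camera_model(name): a dict with "fx", "fy", "cx", "cy" (pixels), "dist_coeffs" ([k1, k2, p1, p2, k3] as OpenCV has them; the pictures are not rectified), "eye" and "rotation" of the camera in the world. Camera axes: x right, y up, looking along -z (the intrinsics and any distortion apply to the point x, -y, -z); pixel columns grow to the right and rows downward; lengths in m; the calibration is good to about 2 mm. A picture is of the moment at which its call begins. camera_model takes no time and is no camera call.
- hand_in(): hands the job in, once; it reports no verdict.
The state is a dict: "time_s": time; "joint_pos": joint angles; "qvel": joint speeds; "joint_efforts": joint torques, N m; "tool_pos": TCP position; "ee_rot": TCP orientation; "force": force on the tool from outside, world axes, zero at the start; "ft_torque": the same for the moment, N m; "gripper_width": opening from 0.0 (shut) to 1.0 (fully open).
Only numpy, scipy, OpenCV 4.12 (cv2) and the standard library are available. Lean on these libraries where they do the work, as an engineer would, in place of code of your own. Each camera call takes 0.05 s, during which the arm holds its last target.

## Working session

There is one attempt and no reset: what is moved stays moved. The work goes in short steps, Python scripts to look and compute and a tool call to move; the robot and the scene stay as the last step left them, time stands still between calls to the robot, and variables do not carry over. Pictures are saved under pics/ and viewed, and the job is handed in when it is done.

Besides the shell and the picture viewer there is one more tool, called after ">>>" as name([rows], argument=value, ...), one row to a line, values as JSON. arm_command: Moves the arm, as the interface text tells. Its arguments: {"type":"object","properties":{"motion":{"type":"array","items":{"type":"array","items":{"type":"number"}}},"grip_force":{"type":"number"}},"required":["motion"]}

```bash
ls; mkdir -p pics; python3 - <<'E'
from bench import *
import cv2
s=get_state(); print(s)
for n in("side","top"):
    f=grab_frame(n); cv2.imwrite(f"pics/{n}0.png",f[:,:,::-1]); print(n,camera_model(n))
try:
    print(tcp_to_grasp)
except Exception as e: print(e)
import bench; print([a for a in dir(bench) if a[0]!='_'])
E
```

```text
pics
{'time_s': 0.0, 'joint_pos': array([-1.35649585e+00,  5.28474011e-01,  1.43390182e+00,  2.22019073e-05,
        1.18138275e+00, -1.78487090e-01]), 'qvel': array([-2.98829586e-04,  1.08988580e-05, -1.10938906e-03,  1.60346059e-03,
       -1.15383268e-03, -1.71384032e-03]), 'joint_efforts': array([-9.44336753e-04, -4.42355204e+01, -1.78027081e+01, -4.10244475e-04,
        8.31036974e-03,  1.47589791e-06]), 'tool_pos': array([ 0.23910583, -0.57663675,  0.209129  ]), 'ee_rot': array([-1.08297482e-03,  9.80776898e-01,  1.95129454e-01, -9.12764735e-06]), 'force': array([ 0.12159411,  0.09767557, -0.28311415]), 'ft_torque': array([-0.01623936, -0.01383786, -0.00344236]), 'gripper_width': 1.0051565711723787}
side {'fx': 538.562960433031, 'fy': 538.562960433031, 'cx': 313.93222766190945, 'cy': 248.293305720034, 'dist_coeffs': array([-0.02876419,  0.        ,  0.        ,  0.        ,  0.        ]), 'eye': array([-0.23102974,  1.04293403,  0.65666573]), 'rotation': array([-0.25858888, -0.16138777,  0.52431559,  0.79509681])}
top {'fx': 528.4420308815734, 'fy': 528.4420308815734, 'cx': 321.4294273220511, 'cy': 244.1615904390042, 'dist_coeffs': array([0.00442248, 0.        , 0.        , 0.        , 0.        ]), 'eye': array([ 0.4147404 , -0.04120902,  1.57282751]), 'rotation': array([ 0.7123308 ,  0.0335373 , -0.02597795, -0.70056065])}
0.0187
['PlanningError', 'camera_model', 'get_state', 'grab_frame', 'hand_in', 'tcp_to_grasp']
```

View pics/top0.png

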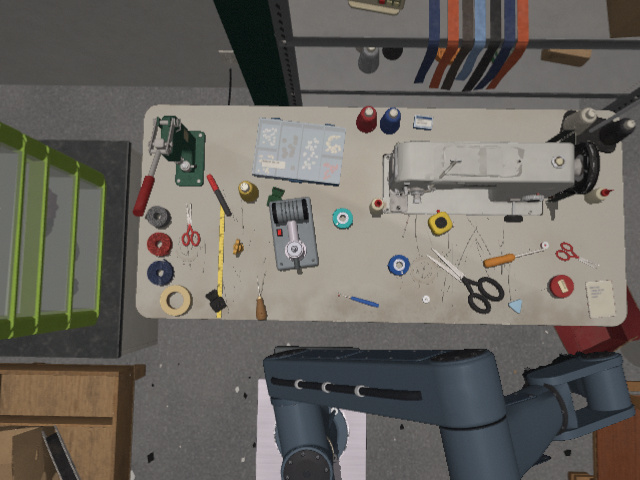

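View pics/side0.png

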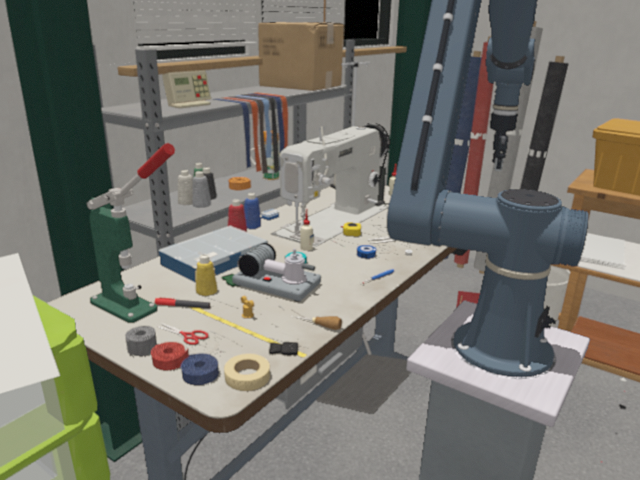

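```bash
cat > h.py <<'E'
import numpy as np, cv2
from scipy.spatial.transform import Rotation as R
from bench import *
def cam(n):
    c=camera_model(n); q=c['rotation']; Rm=R.from_quat([q[1],q[2],q[3],q[0]]).as_matrix()
    K=np.array([[c['fx'],0,c['cx']],[0,c['fy'],c['cy']],[0,0,1.]])
    return K,c['dist_coeffs'],c['eye'],Rm@np.diag([1,-1,-1])
def proj(n,P):
    K,d,e,M=cam(n); P=np.atleast_2d(P)
    Rc=M.T; t=-Rc@e
    return cv2.projectPoints(P.astype(float),cv2.Rodrigues(Rc)[0],t,K,d)[0][:,0]
def ray(n,uv):
    K,d,e,M=cam(n)
    p=cv2.undistortPoints(np.array(uv,float).reshape(-1,1,2),K,d)[:,0]
    D=np.c_[p,np.ones(len(p))]@M.T
    return e,D
def atz(n,uv,z):
    e,D=ray(n,uv); return e+D*((np.asarray(z)-e[2])/D[:,2])[:,None]
def tri(uvt,uvs):
    e1,d1=ray('top',[uvt]);e2,d2=ray('side',[uvs]);d1=d1[0]/np.linalg.norm(d1);d2=d2[0]/np.linalg.norm(d2)
    A=np.c_[d1,-d2]; s=np.linalg.lstsq(A,e2-e1,rcond=None)[0]
    a=e1+s[0]*d1;b=e2+s[1]*d2; return (a+b)/2,np.linalg.norm(a-b)
def crop(f,u,v,w,h,k,out):
    c=f[v:v+h,u:u+w]; c=cv2.resize(c,None,fx=k,fy=k,interpolation=cv2.INTER_CUBIC)
    c=c.copy()
    for i in range(0,w,10): cv2.putText(c,str(u+i),(i*k,8),0,.3,(255,0,0),1); cv2.line(c,(i*k,10),(i*k,14),(255,0,0),1)
    for i in range(0,h,10): cv2.putText(c,str(v+i),(0,i*k+4),0,.3,(255,0,0),1)
    cv2.imwrite(out,c[:,:,::-1])
E
python3 - <<'E'
from h import *
t=cv2.imread('pics/top0.png')[:,:,::-1]; s=cv2.imread('pics/side0.png')[:,:,::-1]
crop(t,225,180,100,100,6,'pics/c1.png'); crop(t,330,195,100,90,8,'pics/c2.png')
crop(s,180,240,100,90,6,'pics/c3.png') if 0 else crop(s,225,230,110,100,7,'pics/c3.png'); crop(s,340,230,60,40,12,'pics/c4.png')
E
```

```text
(no output)
```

View pics/c1.png

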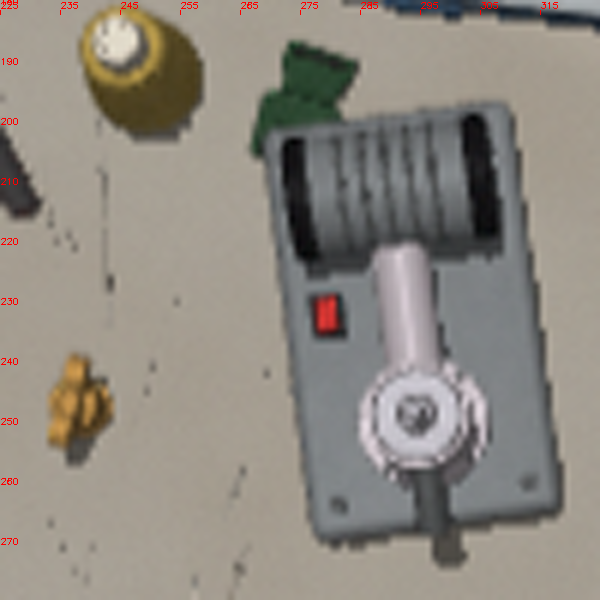

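View pics/c2.png

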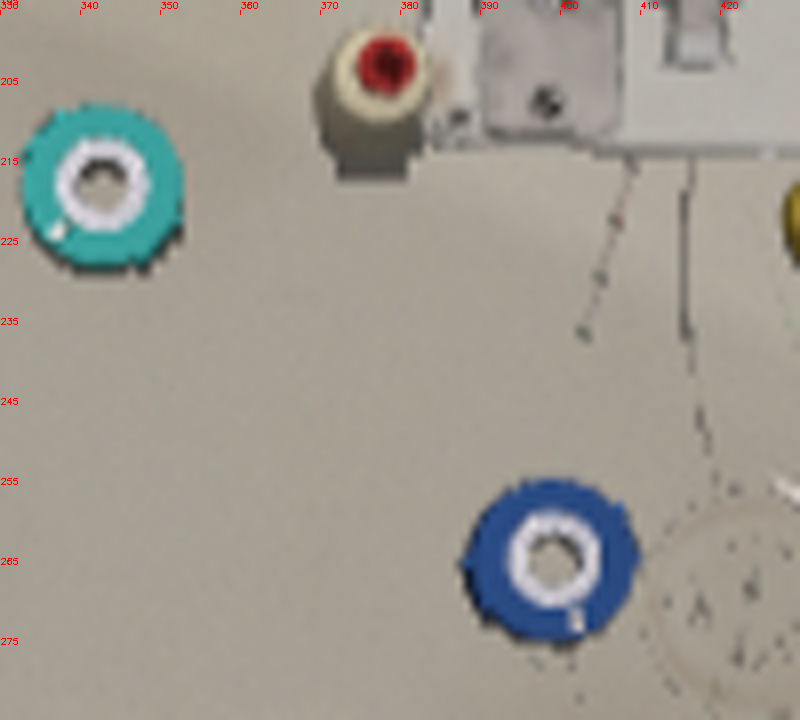

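View pics/c3.png

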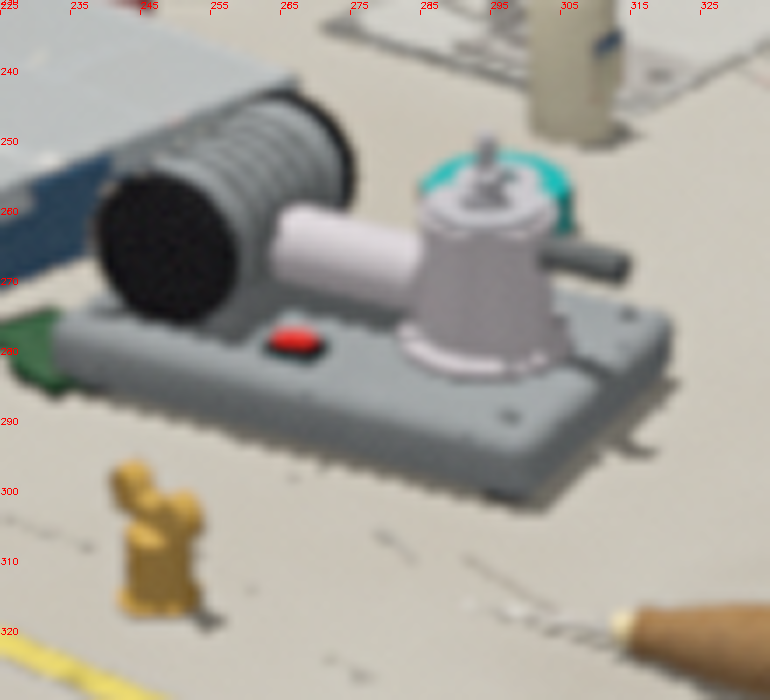

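View pics/c4.png

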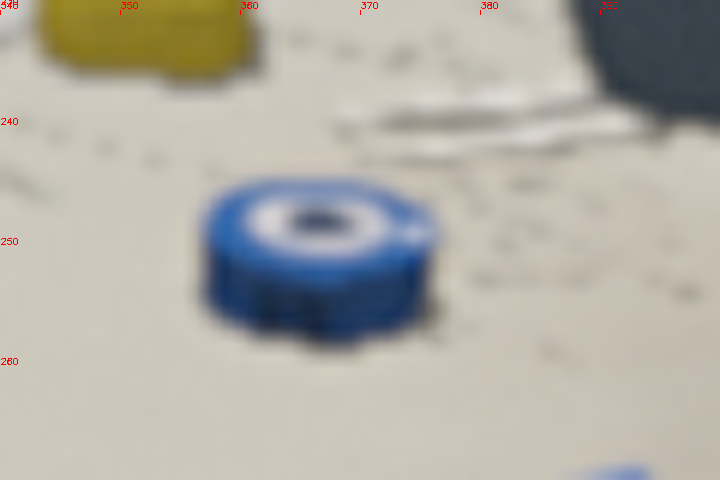

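```bash
python3 - <<'E'
from h import *
t=cv2.imread('pics/top0.png'); s=cv2.imread('pics/side0.png')
def blue(im,u0,u1,v0,v1):
    a=np.zeros(im.shape[:2],np.uint8); c=im[v0:v1,u0:u1].astype(int)
    m=(c[:,:,0]-c[:,:,2]>35)
    a[v0:v1,u0:u1]=m*255
    cs,_=cv2.findContours(a,cv2.RETR_CCOMP,cv2.CHAIN_APPROX_NONE)
    return a,cs,_
for n,im,b in(('top',t,(380,420,247,285)),('side',s,(350,382,240,265))):
    a,cs,h=blue(im,*b)
    for c,hh in zip(cs,h[0]):
        if len(c)<12: continue
        print(n,len(c),hh[3],cv2.fitEllipse(c), cv2.boundingRect(c))
print(tri((398.9,264.3),(366.3,248.3)))
print('lid top z.021',atz('top',[(398.9,264.3),(401.6,271.7)],.021), atz('side',[(366.3,248.3),(374.3,249.3)],.021))
print('stud',tri((293.75,248.2),(294.1,249)), atz('top',[(293.75,248.2)],.116),atz('side',[(294.1,249.)],.116))
# base corners
c1=lambda x,y:(225+(x+.5)/6-.5,180+(y+.5)/6-.5)
print('base',atz('top',[c1(270,138),c1(508,103),c1(558,510),c1(318,540)],.03))
print('stub',atz('top',[c1(449,562)],.073)); c3=lambda x,y:(225+(x+.5)/7-.5,230+(y+.5)/7-.5)
print(atz('side',[c3(625,270)],.073))
print('ears',atz('top',[c1(75,358),c1(60,440)],.045), 'side',atz('side',[c3(133,463),c3(188,496)],.046))
print('nutbase', atz('side',[c3(158,612)],.0))
E
```

```text
top 58 -1 ((398.4767761230469, 264.6188049316406), (19.221012115478516, 20.497356414794922), 80.65374755859375) (388, 255, 22, 20)
top 35 0 ((398.87713623046875, 264.3330383300781), (12.200610160827637, 13.190581321716309), 176.38621520996094) (393, 258, 13, 14)
side 49 -1 ((365.9890441894531, 250.8735809326172), (12.433634757995605, 19.018579483032227), 94.55409240722656) (357, 245, 19, 13)
side 28 0 ((366.2557678222656, 248.3527374267578), (5.398250102996826, 13.254077911376953), 92.04781341552734) (360, 246, 13, 6)
(array([ 0.48964159, -0.25211392,  0.0197427 ]), np.float64(0.0009279863823273875))
lid top z.021 [[ 0.48998299 -0.25171201  0.021     ]
 [ 0.4684277  -0.25970992  0.021     ]] [[ 0.48782996 -0.24981041  0.021     ]
 [ 0.46510107 -0.25781951  0.021     ]]
stud (array([0.52595136, 0.05243157, 0.11320578]), np.float64(0.001549984508530383)) [[0.52510184 0.05180639 0.116     ]] [[0.5227937  0.05782598 0.116     ]]
base [[ 0.66549656  0.13157783  0.03      ]
 [ 0.68470971  0.01477724  0.03      ]
 [ 0.48477185 -0.01337636  0.03      ]
 [ 0.46822662  0.10318552  0.03      ]]
stub [[0.45737858 0.0369397  0.073     ]]
[[0.4703326  0.04486899 0.073     ]]
ears [[0.5538905  0.22176559 0.045     ]
 [0.51395433 0.22781342 0.045     ]] side [[0.54742561 0.22180204 0.046     ]
 [0.51746226 0.2278057  0.046     ]]
nutbase [[0.52844643 0.23281268 0.        ]]
```

```bash
cat > ov.py <<'E'
from h import *
th=np.linspace(0,2*np.pi,60)
def circ(r,z): return np.c_[r*np.cos(th),r*np.sin(th),0*th+z]
def box(x0,x1,y0,y1,z): return np.array([[x0,y0,z],[x1,y0,z],[x1,y1,z],[x0,y1,z],[x0,y0,z]])
UNIT=[circ(.025,.085),circ(.0042,.116),circ(.0075,.102),np.array([[-.025,.007,.073],[-.056,.007,.073],[-.056,-.007,.073],[-.025,-.007,.073]]),np.array([[-.056,.007*np.sin(a),.073+.007*np.cos(a)] for a in th])]
LID=[circ(.03,.021),circ(.03,0),circ(.01,.021),box(-.012,.012,-.031,.031,.021),np.array([[-.029,0,.021],[-.02,0,.021]])]
NUT=[circ(.015,0),circ(.012,.029),box(-.023,.023,-.005,.005,.046),box(-.023,.023,-.005,.005,.029)]
def tf(L,x,y,yaw,z=0):
    M=R.from_euler('z',yaw,degrees=True).as_matrix()
    return [l@M.T+[x,y,z] for l in L]
def draw(n,im,lines,u,v,w,h,k,out):
    c=cv2.resize(im[v:v+h,u:u+w],None,fx=k,fy=k,interpolation=cv2.INTER_CUBIC).copy()
    for l,col in lines:
        p=((proj(n,l)-[u,v]+.5)*k-.5)
        cv2.polylines(c,[np.round(p*8).astype(np.int32)],False,col,1,cv2.LINE_AA,3)
    cv2.imwrite(out,c[:,:,::-1]); return c
E
cat > o1.py <<'E'
from ov import *
import sys
ux,uy,uw,lx,ly,lw,nx,ny,nw=map(float,sys.argv[1:10])
t=cv2.imread('pics/top0.png')[:,:,::-1]; s=cv2.imread('pics/side0.png')[:,:,::-1]
G=(0,255,0)
U=[(l,G) for l in tf(UNIT,ux,uy,uw)];L=[(l,G) for l in tf(LID,lx,ly,lw)];N=[(l,(255,0,0)) for l in tf(NUT,nx,ny,nw)]
o='pics/_t.png'
a=draw('top',t,U,270,225,50,55,8,o);b=draw('top',t,L,384,250,30,30,13,o)
c=draw('side',s,U,278,238,50,55,8,o);d=draw('side',s,L,350,238,30,30,13,o)
e=draw('top',t,N,228,235,30,28,13,o);f=draw('side',s,N,235,292,30,30,13,o)
def pad(i,w,h):
    q=np.zeros((h,w,3),np.uint8); q[:min(h,i.shape[0]),:min(w,i.shape[1])]=i[:h,:w]; return q
H=np.vstack([np.hstack([pad(x,390,430) for x in (a,b,e)]),np.hstack([pad(x,390,430) for x in(c,d,f)])])
H=cv2.resize(H,(800,588),interpolation=cv2.INTER_AREA)
cv2.imwrite(sys.argv[10],H[:,:,::-1])
E
python3 o1.py .5255 .0535 8.3 .489 -.251 20 .5335 .2275 171 pics/o1.png
```

```text
(no output)
```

View pics/o1.png

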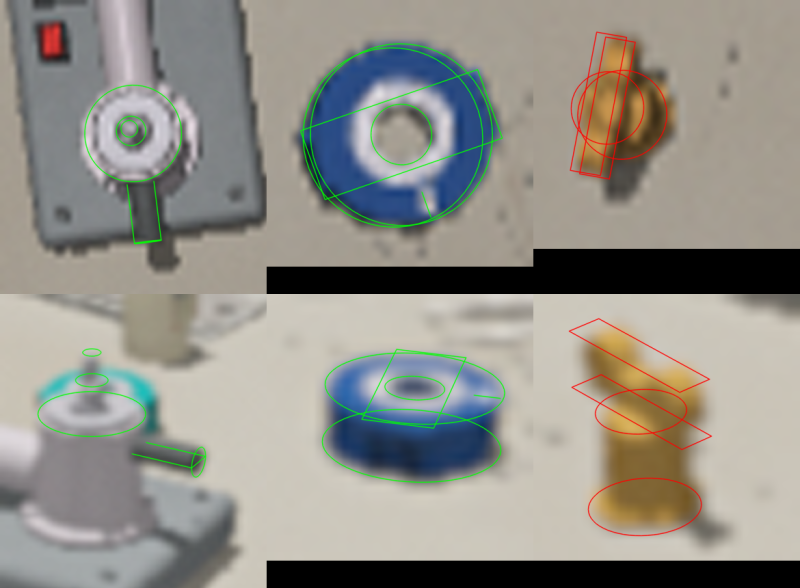

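```bash
cat > mv.py <<'E'
# usage: mv.py plan x y z yaw | mv.py upd rx ry rz tx ty tz   (keeps commanded pose in cmd.npy: 4x4)
import sys,os,numpy as np
from scipy.spatial.transform import Rotation as R
def down(x,y,z,yaw):
    T=np.eye(4); a=np.radians(yaw)
    T[:3,:3]=np.array([[np.cos(a),np.sin(a),0],[np.sin(a),-np.cos(a),0],[0,0,-1]]); T[:3,3]=x,y,z; return T
if not os.path.exists('cmd.npy'): np.save('cmd.npy',down(.239,-.577,.21,22.5))
T=np.load('cmd.npy'); a=list(map(float,sys.argv[2:]))
if sys.argv[1]=='plan':
    D=np.linalg.inv(T)@down(*a); rv=np.degrees(R.from_matrix(D[:3,:3]).as_rotvec())/8
    print(np.round(np.r_[rv,D[:3,3]/.04],3))
else:
    D=np.eye(4); D[:3,:3]=R.from_rotvec(np.radians(np.array(a[:3])*8)).as_matrix(); D[:3,3]=np.array(a[3:6])*.04
    T=T@D; np.save('cmd.npy',T); print('cmd',np.round(T[:3,3],4),'yaw',np.degrees(np.arctan2(T[1,0],T[0,0])))
E
python3 mv.py plan .4885 -.251 .12 20
```

```text
[ 0.     0.     0.313  8.882 -5.143  2.25 ]
```

>>> arm_command([
  [0, 0, 0.313, 8.88, -5.14, 2.25, -1],
  [0, 0, 0.313, 8.88, -5.14, 2.25, -1],
  [0, 0, 0.313, 8.88, -5.14, 2.25, -1],
  [0, 0, 0.313, 8.88, -5.14, 2.25, -1],
  [0, 0, 0.313, 8.88, -5.14, 2.25, -1],
  [0, 0, 0.313, 8.88, -5.14, 2.25, -1],
  [0, 0, 0.313, 8.88, -5.14, 2.25, -1],
  [0, 0, 0.313, 8.88, -5.14, 2.25, -1],
  [0, 0, 0.313, 8.88, -5.14, 2.25, -1],
  [0, 0, 0.313, 8.88, -5.14, 2.25, -1],
  [0, 0, 0.313, 8.88, -5.14, 2.25, -1],
], grip_force=50)

```text
time_s: 1.48
tool_pos: [0.4883, -0.2527, 0.1204]
ee_rot: [0.0, 0.985, 0.173, 0.0]
force: [0.0, 0.1, -0.3]
gripper_width: 0.999
```

```bash
python3 mv.py upd 0 0 .313 8.88 -5.14 2.25; python3 - <<'E'
from ov import *
s=get_state(); print(s['tool_pos'],s['joint_pos'])
t=grab_frame('top'); si=grab_frame('side')
cv2.imwrite('pics/t1.png',t[:,:,::-1]);cv2.imwrite('pics/s1.png',si[:,:,::-1])
print(get_state()['tool_pos'])
crop(t,350,220,100,90,8,'pics/c5.png'); crop(si,320,190,100,90,8,'pics/c6.png')
E
```

```text
cmd [ 0.4885 -0.2511  0.12  ] yaw 19.996000000000002
[ 0.48826812 -0.25270383  0.12040589] [-6.80819746e-01  5.51301658e-01  1.70709043e+00 -1.40776353e-04
  8.82569135e-01  5.42973787e-01]
[ 0.48832946 -0.25235173  0.12032431]
```

View pics/c5.png

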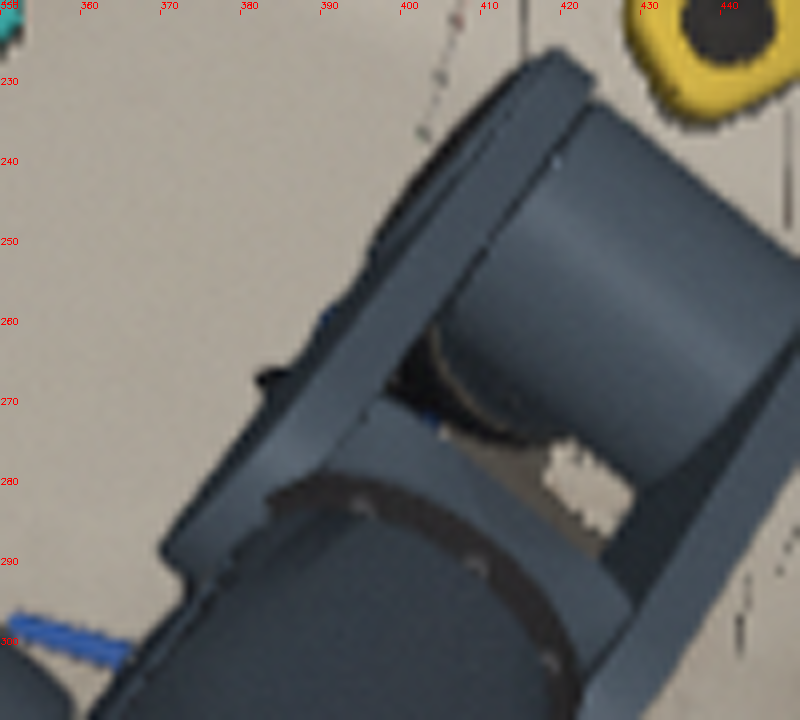

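View pics/c6.png

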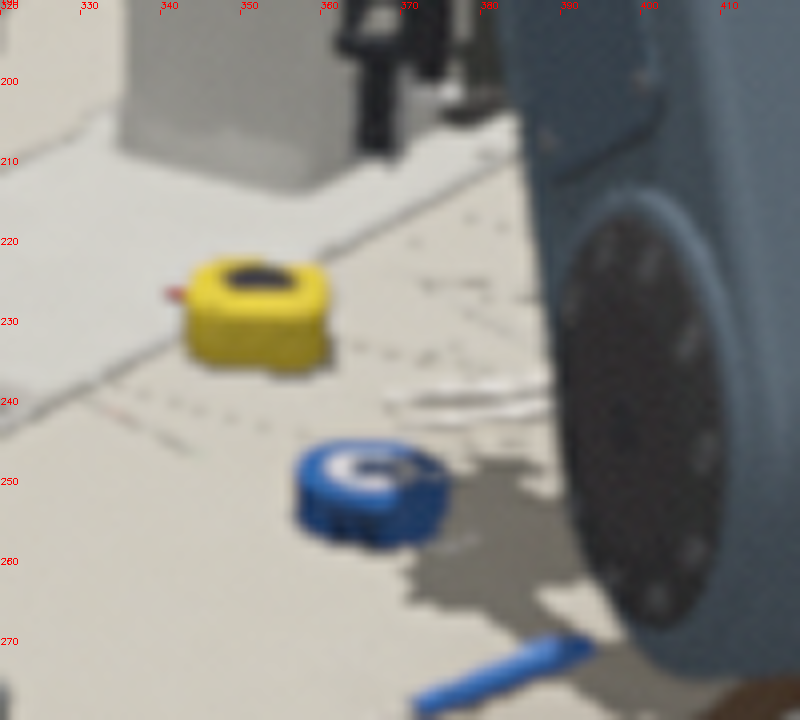

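```bash
python3 - <<'E'
from ov import *
si=cv2.imread('pics/s1.png')[:,:,::-1]
T=np.load('cmd.npy').copy(); T[:3,3]=[.4883,-.2523,.1203]
ln=[]
for sg in(1,-1):
  for th_ in (.0425,.057):
    p=np.array([[x,sg*th_,z,1] for x,z in((-.011,-.013),(.011,-.013),(.011,-.05),(-.011,-.05),(-.011,-.013))])
    ln.append(((p@T.T)[:,:3],(255,0,0)))
ln+=[(l,(0,255,0)) for l in tf(LID,.489,-.251,20)]
draw('side',si,ln,335,170,70,90,8,'pics/o2.png')
E
```

```text
(no output)
```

View pics/o2.png

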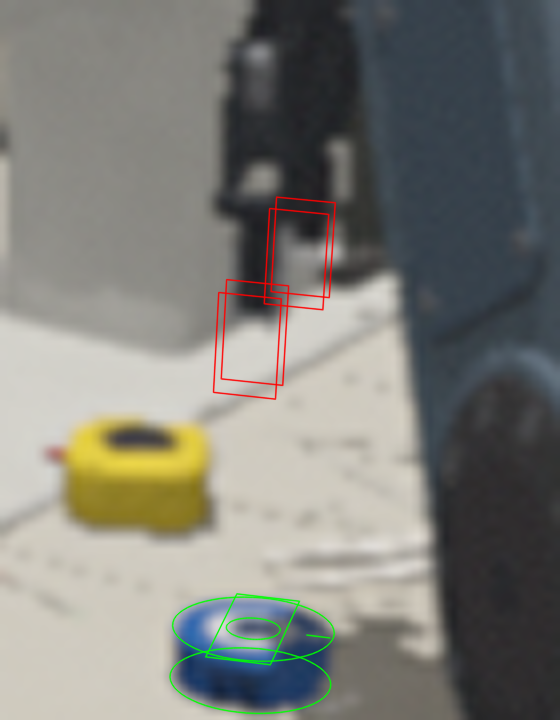

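```bash
python3 - <<'E'
from ov import *
si=cv2.imread('pics/s1.png')[:,:,::-1]
crop(si,350,165,50,60,12,'pics/c7.png')
E
```

```text
(no output)
```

View pics/c7.png

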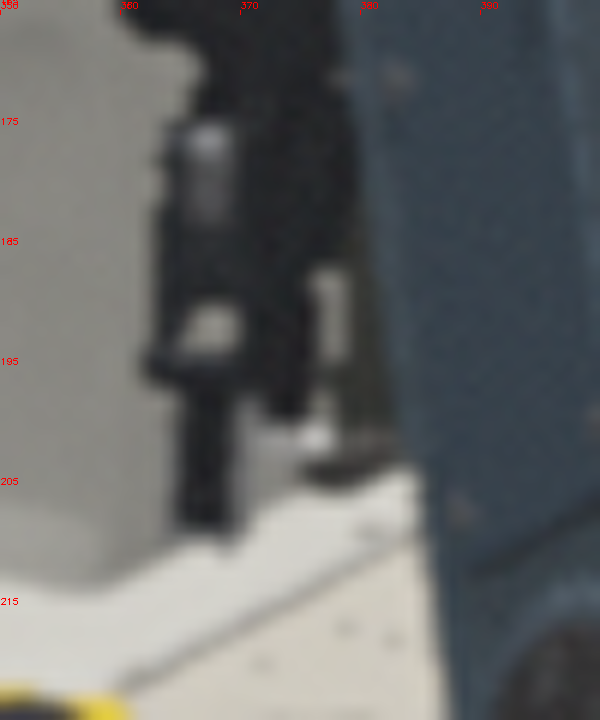

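```bash
python3 - <<'E'
from ov import *
a=cv2.imread('pics/s1.png'); b=cv2.imread('pics/side0.png')
d=np.abs(a.astype(int)-b).max(2); d=np.clip(d*6,0,255).astype(np.uint8); d=np.dstack([d]*3)
crop(np.hstack([d[160:230,345:395],b[160:230,345:395]]),0,0,100,70,8,'pics/c8.png')
E
```

```text
(no output)
```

View pics/c8.png

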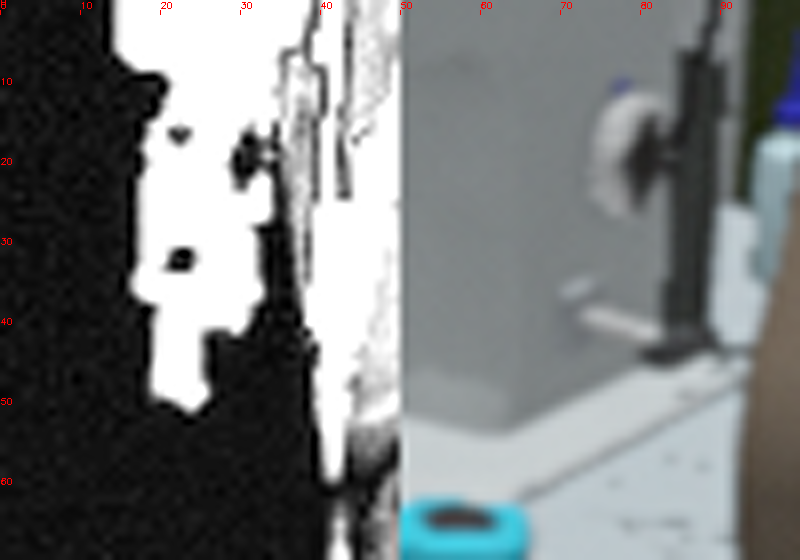

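```bash
python3 - <<'E'
from ov import *
for sg in (1,-1):
    for z in (.12,.133,.14,.15,.16,.17):
        print(sg,z,proj('side',[[.4883+sg*.05*np.cos(np.radians(110)),-.2523+sg*.05*np.sin(np.radians(110)),z]]))
E
```

```text
1 0.12 [[365.26548415 222.56372024]]
1 0.133 [[365.50647949 218.24108205]]
1 0.14 [[365.6368435  215.90140381]]
1 0.15 [[365.82380693 212.54421297]]
1 0.16 [[366.01163225 209.16951609]]
1 0.17 [[366.20032398 205.7771991 ]]
-1 0.12 [[371.36407457 211.26834436]]
-1 0.133 [[371.61071001 207.14911568]]
-1 0.14 [[371.74408515 204.92022287]]
-1 0.15 [[371.93531834 201.72283913]]
-1 0.16 [[372.12737544 198.50978031]]
-1 0.17 [[372.32026045 195.28095091]]
```

>>> arm_command([
  [0, 0, 0, 0, 0, 1.2, -1],
  [0, 0, 0, 0, 0, 2.25, -1],
  [0, 0, 0, 0, 0, 2.25, -1],
  [0, 0, 0, 0, 0, 2.25, -1],
])

```text
time_s: 2.08
tool_pos: [0.4893, -0.2522, 0.0311]
ee_rot: [0.001, 0.985, 0.173, 0.001]
force: [-0.8, 0.1, 0.9]
gripper_width: 1.003
```

```bash
python3 mv.py upd 0 0 0 0 0 2.25; cat > fo.py <<'E'
from ov import *
import sys
def fingers(T,w,back):
    ln=[]
    for sg in(1,-1):
        for h in (w/2,w/2+.0145):
            p=np.array([[x,sg*h,z,1] for x,z in((-.011,-back),(.011,-back),(.011,-back-.037),(-.011,-back-.037),(-.011,-back))])
            ln.append(((p@T.T)[:,:3],(255,0,0)))
    return ln
def shot(tag):
    si=grab_frame('side'); cv2.imwrite(f'pics/s{tag}.png',si[:,:,::-1]); return si
def mT():
    s=get_state();T=np.eye(4);q=s['ee_rot'];T[:3,:3]=R.from_quat([q[1],q[2],q[3],q[0]]).as_matrix();T[:3,3]=s['tool_pos'];return T
E
python3 - <<'E'
from fo import *
T=mT(); print(T[:3,3]); si=shot('2')
draw('side',si,fingers(T,.085,.013)+[(l,(0,255,0)) for l in tf(LID,.489,-.251,20)],335,200,70,75,8,'pics/o3.png')
E
```

```text
cmd [ 0.4885 -0.2511  0.03  ] yaw 19.996000000000002
[ 0.48930288 -0.25221877  0.03110512]
```

View pics/o3.png

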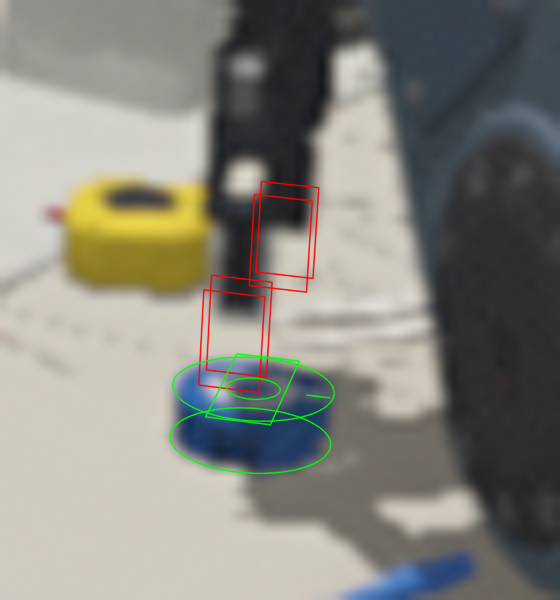

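>>> arm_command([
  [0, 0, 0, 0, 0, 0.5, -1],
  [0, 0, 0, 0, 0, 0.75, -1],
  [0, 0, 0, 0, 0, 0.75, -1],
  [0, 0, 0, 0, 0, 0.75, -1],
])

```text
time_s: 2.62
tool_pos: [0.4892, -0.2518, 0.0009]
ee_rot: [0.001, 0.985, 0.174, 0.0]
force: [-0.1, 0.2, -0.0]
gripper_width: 1.001
```

```bash
python3 mv.py upd 0 0 0 0 0 .75; 
python3 - <<'E'
from fo import *
T=mT(); print(T[:3,3]); si=shot('3')
draw('side',si,fingers(T,.085,.013)+[(l,(0,255,0)) for l in tf(LID,.489,-.251,20)],345,210,50,60,10,'pics/o4.png')
E
```

```text
cmd [ 0.4885 -0.2511  0.    ] yaw 19.996000000000002
[ 0.48918655 -0.25179798  0.00089499]
```

View pics/o4.png

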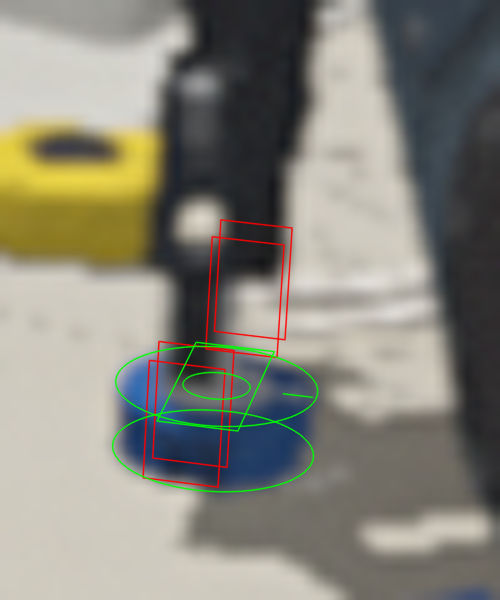

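>>> arm_command([
  [0, 0, 0, 0, 0, 0, -0.2],
  [0, 0, 0, 0, 0, 0, -0.3],
  [0, 0, 0, 0, 0, 0, -0.3],
  [0, 0, 0, 0, 0, 0, -0.4],
  [0, 0, 0, 0, 0, 0, -0.6],
  [0, 0, 0, 0, 0, 0, -0.6],
], grip_force=20)

```text
time_s: 3.42
tool_pos: [0.4887, -0.2515, 0.0001]
ee_rot: [-0.0, 0.985, 0.174, -0.0]
force: [0.2, 0.3, -0.1]
gripper_width: 0.796
```

```bash

python3 - <<'E'
from fo import *
T=mT(); s=get_state();print(T[:3,3],s['gripper_width'],s['force']); si=shot('4')
draw('side',si,fingers(T,.062,.0055)+[(l,(0,255,0)) for l in tf(LID,.489,-.251,20)],345,210,50,60,10,'pics/o5.png')
E
```

```text
[ 4.88676611e-01 -2.51469217e-01  7.40892039e-05] 0.796359605187652 [ 0.22053647  0.31600901 -0.06771236]
```

View pics/o5.png

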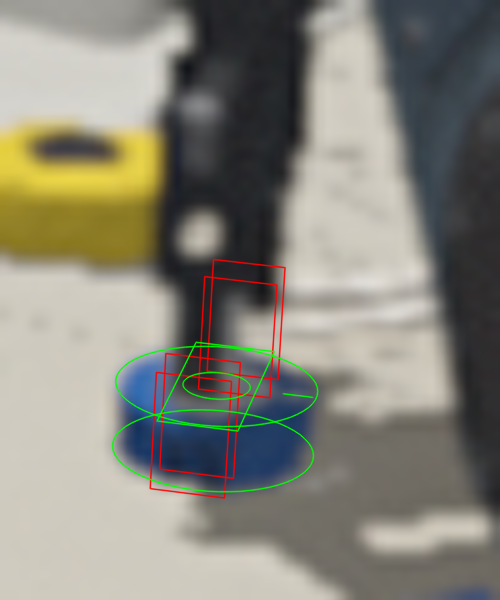

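>>> arm_command([
  [0, 0, 0, 0, 0, 0, -0.1],
  [0, 0, 0, 0, 0, 0, -0.1],
  [0, 0, 0, 0, 0, 0, -0.1],
])

```text
time_s: 3.85
tool_pos: [0.4887, -0.2515, 0.0001]
ee_rot: [-0.0, 0.985, 0.174, -0.0]
force: [-0.4, 0.9, -0.8]
gripper_width: 0.55
```

```bash

python3 - <<'E'
from fo import *
T=mT(); s=get_state();print(T[:3,3],s['gripper_width'],s['force']); si=shot('5')
crop(si,345,210,50,60,10,'pics/o6.png')
E
```

```text
[ 4.88692245e-01 -2.51450669e-01  8.98526379e-05] 0.5504507354698231 [-0.41239193  0.92387733 -0.83217646]
```

View pics/o6.png

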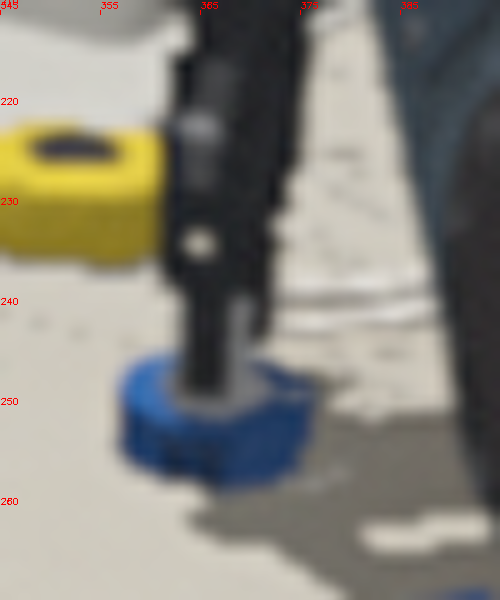

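```bash

python3 - <<'E'
from fo import *
for z in (.01,.02,.03,.04): print(z,proj('side',[[.479,-.226,z],[.4785,-.2235,z]]).ravel())
E
```

```text
0.01 [364.59245623 255.01595178 364.30579406 255.33546626]
0.02 [364.7696411  251.90777499 364.4825065  252.22387505]
0.03 [364.94762253 248.78388911 364.66001477 249.09653418]
0.04 [365.12640478 245.64419309 364.8383231  245.95334217]
```

>>> arm_command([
  [0, 0, 0, 0, 0, 0, -1],
  [0, 0, 0, 0, 0, 0, -1],
  [0, 0, 0, 0, 0, 0, -1],
  [0, 0, 0, 0, 0, 0, -1],
  [0, 0, 0, 0, 0, 0.3, -1],
  [0, 0, 0, 0, 0, 0.55, -1],
  [0, 0, 0, 0, 0, 0.55, -1],
  [0, 0, 0, 0, 0, 0.55, -1],
])

```text
time_s: 4.9
tool_pos: [0.4886, -0.2514, -0.0222]
ee_rot: [-0.0, 0.985, 0.174, -0.0]
force: [-0.1, 0.1, -0.7]
gripper_width: 1.0
```

```bash
python3 mv.py upd 0 0 0 0 0 .55; 
python3 - <<'E'
from fo import *
T=mT(); s=get_state();print(T[:3,3],s['gripper_width'],s['force']); si=shot('6')
crop(si,345,210,50,60,10,'pics/o7.png')
E
```

```text
cmd [ 0.4885 -0.2511 -0.022 ] yaw 19.996000000000002
[ 0.48860677 -0.2513711  -0.02219472] 1.000412914969551 [-0.09191532  0.11509097 -0.73363009]
```

View pics/o7.png

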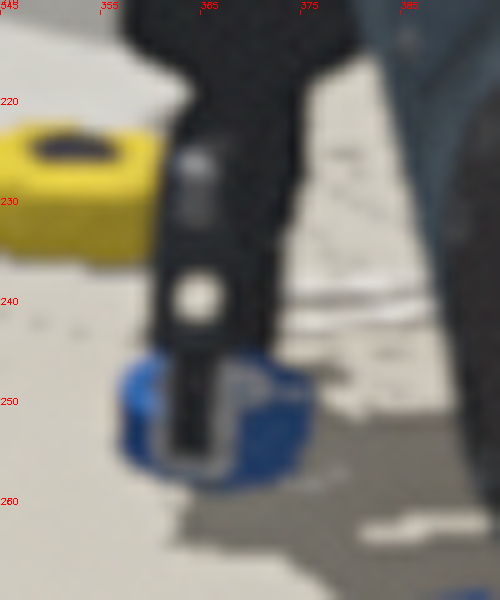

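>>> arm_command([
  [0, 0, 0, 0, 0, 0, -0.3],
  [0, 0, 0, 0, 0, 0, -0.3],
  [0, 0, 0, 0, 0, 0, 0.2],
  [0, 0, 0, 0, 0, 0, 0.2],
  [0, 0, 0, 0, 0, 0, 0.2],
  [0, 0, 0, 0, 0, 0, 0.2],
], grip_force=50)

```text
time_s: 5.7
tool_pos: [0.4888, -0.2514, -0.0213]
ee_rot: [0.0, 0.985, 0.174, 0.0]
force: [-0.8, 1.0, 5.4]
gripper_width: 0.716
```

```bash

python3 - <<'E'
from fo import *
T=mT(); s=get_state();print(T[:3,3],s['gripper_width'],s['force'],s['ft_torque']); si=shot('7')
crop(si,345,210,50,60,10,'pics/o8.png')
E
python3 mv.py plan .4886 -.2511 .18 20;
```

```text
[ 0.48875842 -0.25144225 -0.02126065] 0.716054219556319 [-0.75841033  0.9500631   5.44646871] [0.21657849 0.16908909 0.06230891]
[ 0.00e+00  0.00e+00 -0.00e+00  3.00e-03  1.00e-03 -5.05e+00]
```

View pics/o8.png

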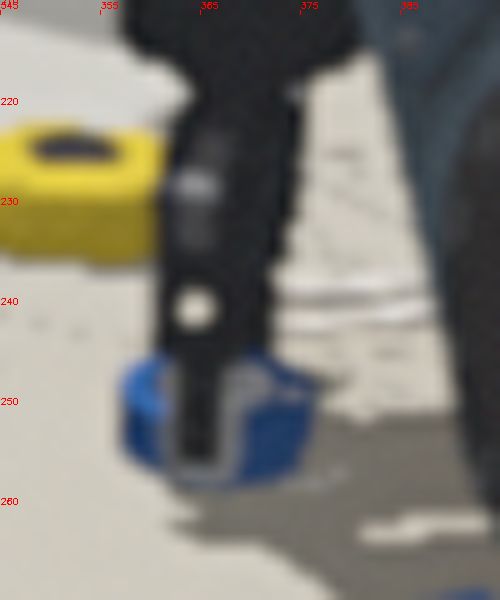

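```bash
python3 mv.py upd 0 0 0 0 0 -4;  python3 mv.py plan .5255 .0535 .125 8.3
```

```text
cmd [ 0.4885 -0.2511  0.138 ] yaw 19.996000000000002
[ 0.     0.     1.462  3.474 -6.84   0.325]
```

>>> arm_command([
  [0, 0, 0, 0, 0, -1, 0.2],
  [0, 0, 0, 0, 0, -2.5, 0.2],
  [0, 0, 0, 0, 0, -4, 0.2],
  [0, 0, 0, 0, 0, -4, 0.2],
  [0, 0, 0, 0, 0, -4, 0.2],
])

```text
time_s: 6.38
tool_pos: [0.488, -0.2509, 0.1375]
ee_rot: [-0.0, 0.985, 0.174, -0.0]
force: [-0.2, 1.5, -2.3]
gripper_width: 0.711
```

>>> arm_command([
  [0, 0, 0.5, 0.9, -1.8, 0, 0.2],
  [0, 0, 1.46, 3.475, -6.84, 0.325, 0.2],
  [0, 0, 1.46, 3.475, -6.84, 0.325, 0.2],
  [0, 0, 1.46, 3.475, -6.84, 0.325, 0.2],
  [0, 0, 1.46, 3.475, -6.84, 0.325, 0.2],
  [0, 0, 1.46, 3.475, -6.84, 0.325, 0.2],
  [0, 0, 1.46, 3.475, -6.84, 0.325, 0.2],
  [0, 0, 1.46, 3.475, -6.84, 0.325, 0.2],
  [0, 0, 1.46, 3.475, -6.84, 0.325, 0.2],
  [0, 0, 1.46, 3.475, -6.84, 0.325, 0.2],
  [0, 0, 1.46, 3.475, -6.84, 0.325, 0.2],
  [0, 0, 1.46, 3.475, -6.84, 0.325, 0.2],
])

```text
time_s: 7.88
tool_pos: [0.5258, 0.053, 0.1252]
ee_rot: [0.0, 0.997, 0.072, 0.0]
force: [-0.5, -0.2, -1.6]
gripper_width: 0.707
```

```bash
python3 mv.py upd 0 0 1.46 3.475 -6.84 .325
python3 - <<'E'
from fo import *
T=mT(); s=get_state();print(T[:3,3],s['ee_rot'],s['gripper_width'],s['force'],s['ft_torque'],s['joint_pos']); si=shot('8'); t=grab_frame('top'); cv2.imwrite('pics/t8.png',t[:,:,::-1])
print(get_state()['tool_pos'])
crop(si,255,190,80,85,7,'pics/o9.png'); crop(t,255,190,80,85,7,'pics/o10.png')
E
```

```text
cmd [0.5255 0.0535 0.125 ] yaw 8.316
[0.52578162 0.05299414 0.12522147] [8.68530165e-06 9.97376657e-01 7.23864139e-02 1.07413649e-04] 0.707332964038079 [-0.50492054 -0.24509636 -1.63846948] [-0.01648454  0.06022796 -0.02911748] [-1.11187833e-01  5.21030199e-01  1.75619484e+00  2.91244588e-05
  8.64153228e-01  1.31469003e+00]
[0.5257486  0.05316949 0.12518851]
```

View pics/o9.png

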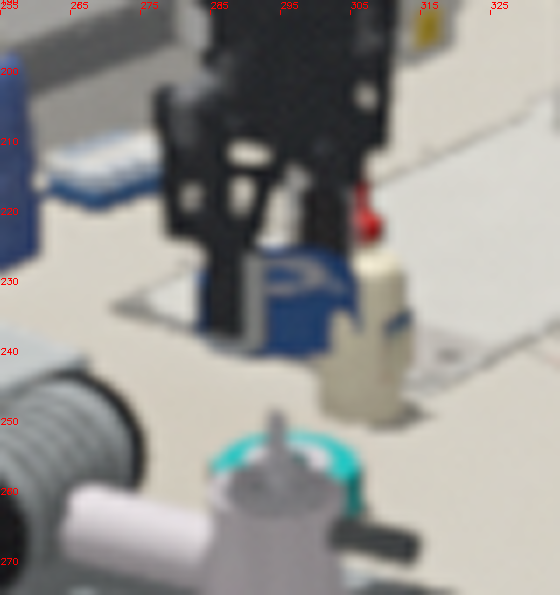

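View pics/o10.png

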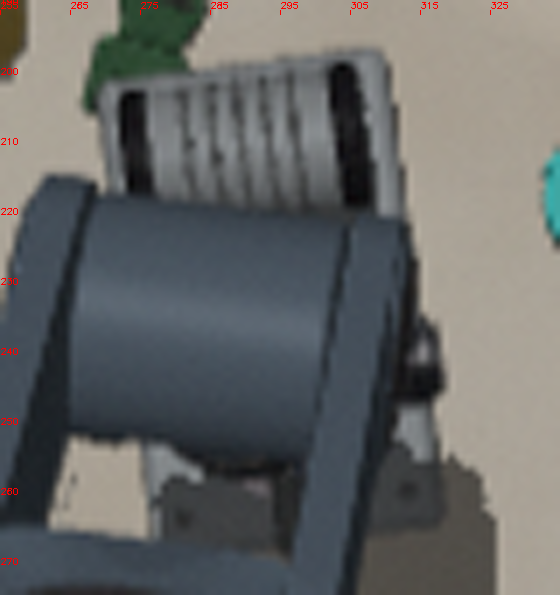

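```bash
cat > pl.py <<'E'
from fo import *
hl=.0095; b=-np.sqrt(.03**2-hl**2)
SL=np.array([[b,hl,0],[b,hl,.016],[b,-hl,.016],[b,-hl,0]])
def ovl(si,lx,ly,lz,yaw,ux,uy,uw,box_,out):
    L=[(l,(0,255,0)) for l in tf(LID[:3]+[SL],lx,ly,yaw,lz)]+[(l,(255,0,0)) for l in tf(UNIT,ux,uy,uw)]
    draw('side',si,L,*box_,out)
E
python3 - <<'E'
from pl import *
si=cv2.imread('pics/s8.png')[:,:,::-1]
ovl(si,.5258,.0531,.1252+.0213,8.3,.5255,.0535,8.3,(270,215,60,65,9),'pics/o11.png')
E
```

```text
(no output)
```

View pics/o11.png

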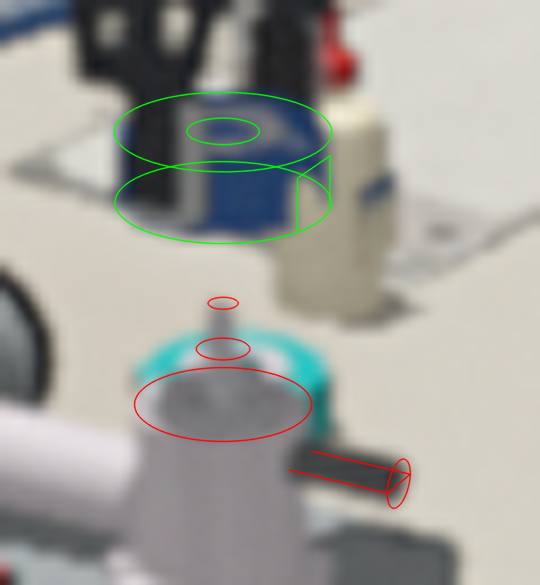

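```bash
python3 - <<'E'
from pl import *
print(atz('top',[(293.25,248.75)],.085),proj('top',[[.5253,.0533,.085],[.5253,.0533,.116]]))
t=cv2.imread('pics/top0.png')[:,:,::-1]
draw('top',t,[(l,(255,0,0)) for l in tf([UNIT[0],UNIT[1]],.5253,.0533,8.3)],278,233,32,32,18,'pics/o12.png')
K,d,e,M=cam('side'); print(M.T[0])
E
python3 mv.py plan .5253 .0534 .085 8.3
```

```text
[[0.5258692 0.0551653 0.085    ]] [[293.90543921 248.96164407]
 [293.21205872 248.11980765]]
[-0.81417155 -0.58044264  0.01452656]
[ 0.     0.     0.002 -0.006  0.002  1.   ]
```

View pics/o12.png

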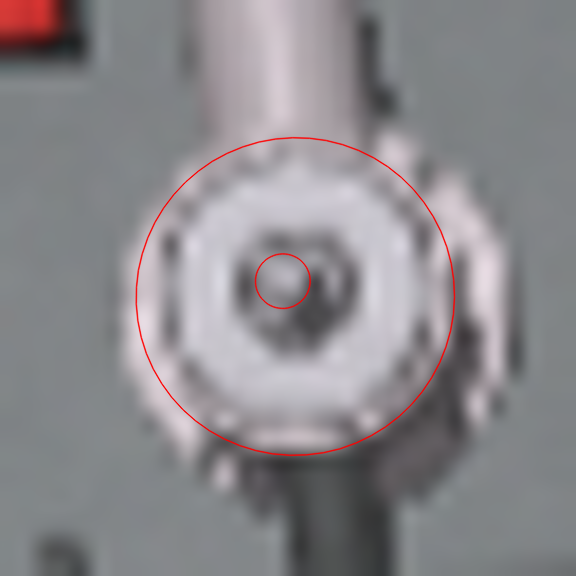

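>>> arm_command([
  [0, 0, 0, 0, 0, 0.3, 0.2],
  [0, 0, 0, 0, 0, 0.7, 0.2],
  [0, 0, 0, 0, 0, 0.9, 0.2],
  [0, 0, 0, 0, 0, 1.1, 0.2],
  [0, 0, 0, 0, 0, 1.3, 0.2],
  [0, 0, 0, 0, 0, 1.4, 0.2],
  [0, 0, 0, 0, 0, 1.5, 0.2],
  [0, 0, 0, 0, 0, 1.5, 0.2],
  [0, 0, 0, 0, 0, 1.5, 0.2],
])

```text
time_s: 9.1
tool_pos: [0.5259, 0.0532, 0.0653]
ee_rot: [0.0, 0.997, 0.073, 0.0]
force: [-0.4, -0.5, -1.7]
gripper_width: 0.713
```

```bash
python3 mv.py upd 0 0 0 0 0 1.5
python3 - <<'E'
from pl import *
T=mT(); s=get_state();print(T[:3,3],s['gripper_width'],s['force'],s['ft_torque']); si=shot('9')
crop(si,270,215,60,65,9,'pics/o13.png')
E
```

```text
cmd [0.5255 0.0535 0.065 ] yaw 8.316
[0.52591931 0.0531663  0.06531395] 0.7129750841226428 [-0.37831808 -0.47725754 -1.73969754] [-0.02689571 -0.00338631  0.00214148]
```

View pics/o13.png

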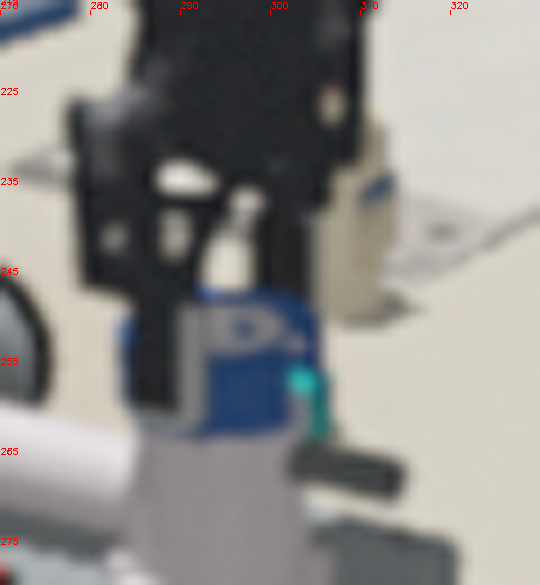

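>>> arm_command([
  [0, 0, 0, 0, 0, 0.08, 0.2],
  [0, 0, 0, 0, 0, 0.16, 0.2],
  [0, 0, 0, 0, 0, 0.24, 0.2],
  [0, 0, 0, 0, 0, 0.3, 0.2],
  [0, 0, 0, 0, 0, 0.3, 0.2],
])

```text
time_s: 9.78
tool_pos: [0.5255, 0.0534, 0.0527]
ee_rot: [-0.0, 0.997, 0.073, -0.0]
force: [-0.7, 1.9, -1.8]
gripper_width: 0.714
```

>>> arm_command([
  [0, 0, 0, 0, 0, 0.04, 0.2],
  [0, 0, 0, 0, 0, 0.06, 0.2],
  [0, 0, 0, 0, 0, 0.06, 0.2],
])

```text
time_s: 10.15
tool_pos: [0.5257, 0.0534, 0.0508]
ee_rot: [-0.0, 0.997, 0.072, -0.0]
force: [-0.4, 3.8, -0.6]
gripper_width: 0.713
```

```bash
python3 mv.py upd 0 0 0 0 0 .36
python3 - <<'E'
from pl import *
T=mT(); s=get_state();print(T[:3,3],s['gripper_width'],s['force'],s['ft_torque']); si=shot('10')
crop(si,270,215,60,65,9,'pics/o14.png')
E
```

```text
cmd [0.5255 0.0535 0.0506] yaw 8.316
[0.52565101 0.05336743 0.05080791] 0.713178287649235 [-0.40686941  3.78134501 -0.57772334] [0.58549773 0.07133874 0.00376185]
```

View pics/o14.png

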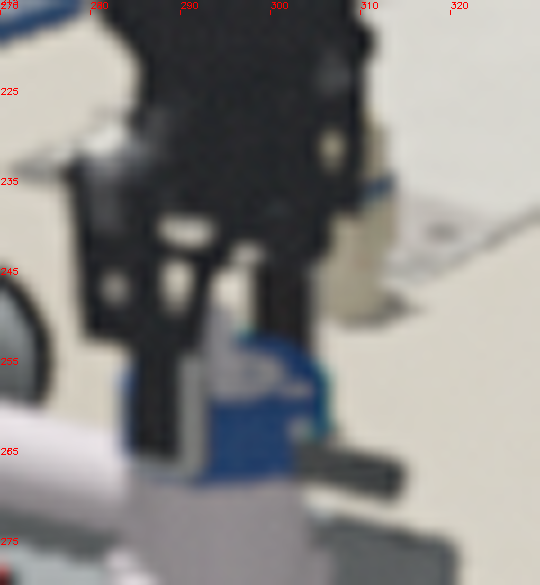

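>>> arm_command([
  [0, 0, 0, 0, -0.025, 0.03, 0.2],
  [0, 0, 0, 0, -0.025, 0.03, 0.2],
  [0, 0, 0, 0, -0.025, 0.03, -1],
  [0, 0, 0, 0, -0.025, 0.03, -1],
  [0, 0, 0, 0, -0.025, 0.03, -1],
  [0, 0, 0, 0, -0.025, 0.03, -1],
])

```text
time_s: 10.95
tool_pos: [0.5257, 0.0542, 0.0495]
ee_rot: [0.0, 0.997, 0.073, 0.0]
force: [-0.1, 0.4, 0.6]
gripper_width: 0.999
```

```bash
python3 mv.py upd 0 0 0 0 -.025 .03;python3 mv.py plan .5255 .0545 .16 8.3
python3 - <<'E'
from pl import *
T=mT(); s=get_state();print(T[:3,3],s['gripper_width'],s['force'],s['ft_torque'])
E
```

```text
cmd [0.5254 0.0545 0.0494] yaw 8.316
[ 0.000e+00  0.000e+00  2.000e-03  2.000e-03  1.000e-03 -2.765e+00]
[0.52565284 0.05415334 0.04946488] 0.998686185682242 [-0.08528244  0.39347587  0.55085301] [-0.00769109  0.04305542  0.00578628]
```

>>> arm_command([
  [0, 0, 0, 0, 0, -0.7, -1],
  [0, 0, 0, 0, 0, -2, -1],
  [0, 0, 0, 0, 0, -2.75, -1],
  [0, 0, 0, 0, 0, -2.75, -1],
])

```text
time_s: 11.45
tool_pos: [0.5275, 0.0541, 0.162]
ee_rot: [0.001, 0.997, 0.073, 0.003]
force: [0.3, -0.7, -0.0]
gripper_width: 1.0
```

```bash
python3 mv.py upd 0 0 0 0 0 -2.75;python3 mv.py plan .5325 .2265 .15 90; python3 mv.py plan .5325 .2265 .15 171
```

```text
cmd [0.5254 0.0545 0.1594] yaw 8.316
[  0.      0.    -10.21    0.798  -4.229   0.235]
[ -0.     -0.    -20.336   0.798  -4.229   0.235]
```

>>> arm_command([
  [0, 0, -1.3, 0.2, -1, 0.235, -1],
  [0, 0, -16, 0.8, -4.225, 0.235, -1],
  [0, 0, -16, 0.8, -4.225, 0.235, -1],
  [0, 0, -16, 0.8, -4.225, 0.235, -1],
  [0, 0, -16, 0.8, -4.225, 0.235, -1],
  [0, 0, -16, 0.8, -4.225, 0.235, -1],
  [0, 0, -16, 0.8, -4.225, 0.235, -1],
  [0, 0, -16, 0.8, -4.225, 0.235, -1],
  [0, 0, -16, 0.8, -4.225, 0.235, -1],
  [0, 0, -16, 0.8, -4.225, 0.235, -1],
  [0, 0, -16, 0.8, -4.225, 0.235, -1],
  [0, 0, -16, 0.8, -4.225, 0.235, -1],
])

```text
time_s: 12.95
tool_pos: [0.5316, 0.2257, 0.1482]
ee_rot: [-0.001, 0.369, 0.929, -0.001]
force: [0.2, 0.6, 0.1]
gripper_width: 0.998
```

```bash
python3 mv.py upd 0 0 -16 .8 -4.225 .235;
python3 - <<'E'
from pl import *
T=mT(); s=get_state();print(T[:3,3],s['ee_rot'],s['joint_pos']); si=shot('11'); t=grab_frame('top'); cv2.imwrite('pics/t11.png',t[:,:,::-1])
crop(si,225,200,110,130,6,'pics/o15.png'); crop(t,215,190,110,100,7,'pics/o16.png')
E
```

```text
cmd [0.5326 0.2264 0.15  ] yaw 136.316
[0.53159362 0.22573126 0.14821779] [-0.00142952  0.36926139  0.92932398 -0.00095925] [ 2.08167612e-01  5.43672801e-01  1.61166841e+00 -1.90927058e-05
  9.89694490e-01 -6.06188801e-01]
```

View pics/o15.png

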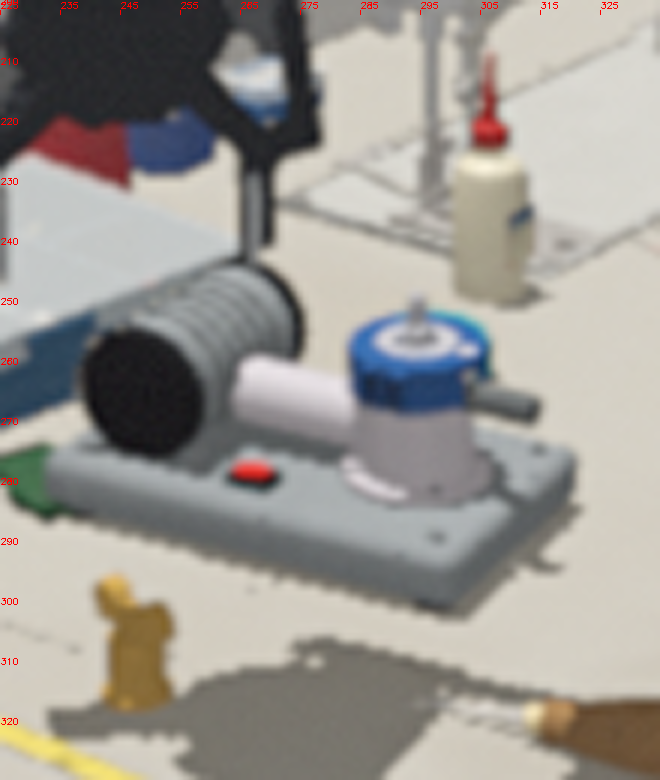

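View pics/o16.png

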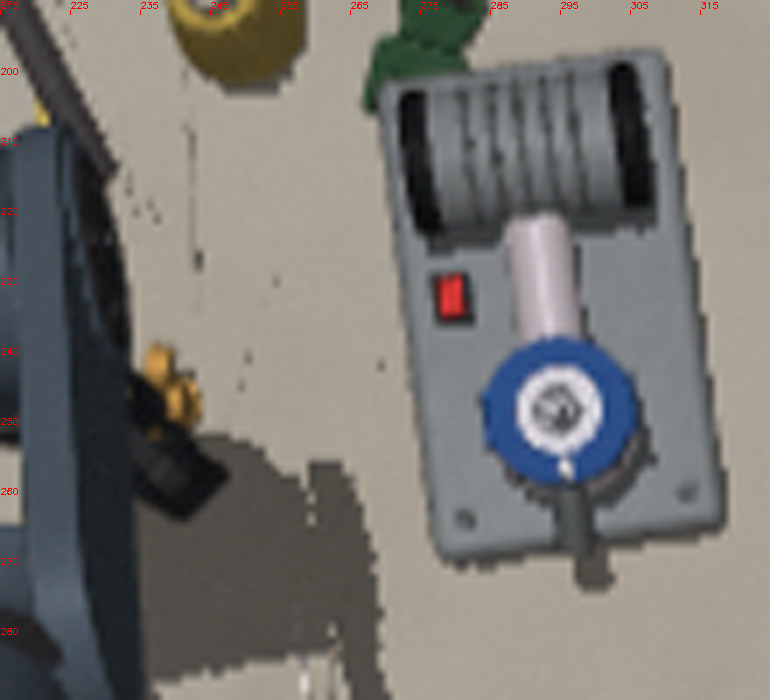

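```bash
python3 - <<'E'
from pl import *
t=cv2.imread('pics/top0.png')[:,:,::-1];s=cv2.imread('pics/side0.png')[:,:,::-1]
N=[(l,(255,0,0)) for l in tf(NUT,.533,.2255,170)]
a=draw('top',t,N,228,235,22,25,18,'pics/o17.png');b=draw('side',s,N,238,292,22,30,18,'pics/o17.png')
q=np.zeros((540,800,3),np.uint8);q[:a.shape[0],:a.shape[1]]=a;q[:b.shape[0],400:400+b.shape[1]]=b
cv2.imwrite('pics/o17.png',q[:,:,::-1])
E
```

```text
(no output)
```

View pics/o17.png

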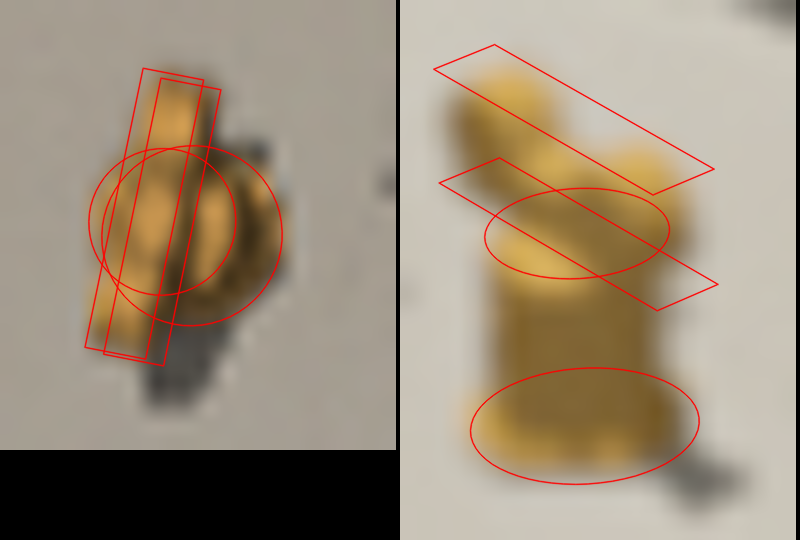

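```bash
python3 mv.py plan .533 .2258 .05 169;python3 mv.py plan .533 .2258 .016 169
```

```text
[ 0.000e+00  0.000e+00 -4.085e+00 -1.600e-02 -4.000e-03  2.500e+00]
[ 0.000e+00  0.000e+00 -4.085e+00 -1.600e-02 -4.000e-03  3.350e+00]
```

>>> arm_command([
  [0, 0, -1.3, 0, 0, 0.5, -1],
  [0, 0, -2.6, -0.01, 0, 1.2, -1],
  [0, 0, -4.1, -0.015, 0, 2, -1],
  [0, 0, -4.1, -0.015, 0, 2.8, -1],
  [0, 0, -4.1, -0.015, 0, 3.35, -1],
  [0, 0, -4.1, -0.015, 0, 3.35, -1],
  [0, 0, -4.1, -0.015, 0, 3.35, -1],
  [0, 0, -4.1, -0.015, 0, 3.35, -1],
])

```text
time_s: 14.05
tool_pos: [0.534, 0.2258, 0.0171]
ee_rot: [0.001, 0.095, 0.995, 0.0]
force: [-0.5, -0.3, 0.2]
gripper_width: 0.998
```

```bash
python3 mv.py upd 0 0 -4.1 -.015 0 3.35
python3 - <<'E'
from pl import *
T=mT(); s=get_state();print(T[:3,3],s['ee_rot'],s['force'],s['joint_pos']); si=shot('12'); 
draw('side',si,[],225,260,60,70,8,'pics/o18.png')
E
```

```text
cmd [0.5331 0.2259 0.016 ] yaw 169.11599999999999
[0.53399955 0.22580947 0.01712968] [9.70734218e-04 9.51063940e-02 9.95466593e-01 3.05257393e-04] [-0.53257437 -0.25759042  0.17098966] [ 2.07417158e-01  7.45702670e-01  1.68410353e+00  6.25326189e-06
  7.09751259e-01 -1.17288309e+00]
```

View pics/o18.png

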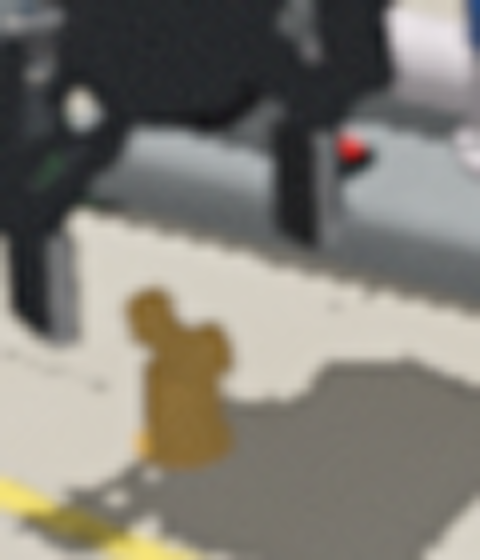

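>>> arm_command([
  [0, 0, 0, 0, 0, 0.05, -0.3],
  [0, 0, 0, 0, 0, 0.05, 0.3],
  [0, 0, 0, 0, 0, 0.05, 0.9],
  [0, 0, 0, 0, 0, 0.05, 0.9],
  [0, 0, 0, 0, 0, 0.05, 0.9],
  [0, 0, 0, 0, 0, 0.05, 0.9],
  [0, 0, 0, 0, 0, 0.05, 0.9],
  [0, 0, 0, 0, 0, 0.05, 0.9],
], grip_force=60)

```text
time_s: 15.1
tool_pos: [0.5333, 0.2256, 0.0141]
ee_rot: [0.0, 0.095, 0.995, 0.0]
force: [-0.8, -0.6, 0.7]
gripper_width: 0.094
```

```bash
python3 mv.py upd 0 0 0 0 0 .05
python3 - <<'E'
from pl import *
T=mT(); s=get_state();print(T[:3,3],s['ee_rot'],s['force'],s['ft_torque'],s['gripper_width']); si=shot('13'); 
draw('side',si,[],225,260,60,70,8,'pics/o19.png')
E
```

```text
cmd [0.5331 0.2259 0.014 ] yaw 169.11599999999999
[0.5332542  0.22563785 0.01414865] [3.16440007e-05 9.48044622e-02 9.95495912e-01 3.58681115e-05] [-0.83083332 -0.57948864  0.71599173] [0.02566956 0.04291006 0.00570797] 0.09439347739424962
```

View pics/o19.png

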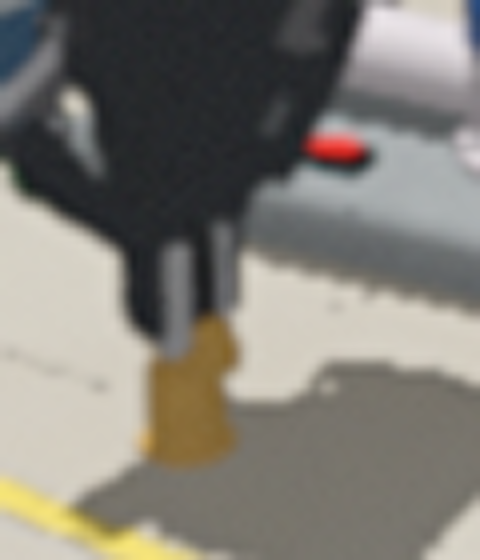

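```bash
python3 mv.py upd 0 0 0 0 0 -3.75; python3 mv.py plan .5257 .0553 .150 235;
```

```text
cmd [0.5331 0.2259 0.164 ] yaw 169.11599999999999
[ 0.     0.    -8.235 -0.625 -4.224  0.35 ]
```

>>> arm_command([
  [0, 0, 0, 0, 0, -0.5, 0.9],
  [0, 0, 0, 0, 0, -2, 0.9],
  [0, 0, 0, 0, 0, -3.75, 0.9],
  [0, 0, 0, 0, 0, -3.75, 0.9],
  [0, 0, 0, 0, 0, -3.75, 0.9],
])

```text
time_s: 15.78
tool_pos: [0.5329, 0.2255, 0.1643]
ee_rot: [0.0, 0.095, 0.995, 0.0]
force: [-0.6, -0.1, -0.3]
gripper_width: 0.094
```

>>> arm_command([
  [0, 0, -1, -0.1, -1, 0, 0.9],
  [0, 0, -8.235, -0.625, -4.225, 0.35, 0.9],
  [0, 0, -8.235, -0.625, -4.225, 0.35, 0.9],
  [0, 0, -8.235, -0.625, -4.225, 0.35, 0.9],
  [0, 0, -8.235, -0.625, -4.225, 0.35, 0.9],
  [0, 0, -8.235, -0.625, -4.225, 0.35, 0.9],
  [0, 0, -8.235, -0.625, -4.225, 0.35, 0.9],
  [0, 0, -8.235, -0.625, -4.225, 0.35, 0.9],
  [0, 0, -8.235, -0.625, -4.225, 0.35, 0.9],
  [0, 0, -8.235, -0.625, -4.225, 0.35, 0.9],
  [0, 0, -8.235, -0.625, -4.225, 0.35, 0.9],
])

```text
time_s: 17.15
tool_pos: [0.5258, 0.055, 0.15]
ee_rot: [-0.0, -0.462, 0.887, 0.0]
force: [0.4, 0.4, -0.4]
gripper_width: 0.092
```

```bash
python3 mv.py upd 0 0 -8.235 -.625 -4.225 .35
python3 - <<'E'
from pl import *
T=mT(); s=get_state();print(T[:3,3],s['ee_rot'],s['force'],s['joint_pos'],s['gripper_width']); si=shot('14'); 
x,y,z=T[:3,3]
L=[(l,(0,255,0)) for l in tf([NUT[0],NUT[1]],x,y,0,z-.0141)]+[(l,(255,0,0)) for l in tf(UNIT[1:3],.5257,.0553,8.3)]+[(l,(0,0,255)) for l in tf(UNIT[1:3],.5257,.0533,8.3)]
draw('side',si,[],272,215,50,60,10,'pics/o20.png')
draw('side',si,L,272,215,50,60,10,'pics/o21.png')
E
```

```text
cmd [0.5257 0.0553 0.15  ] yaw -125.00400000000002
[0.52576391 0.05499075 0.14997243] [-1.20116478e-04 -4.61601853e-01  8.87087204e-01  8.90547613e-05] [ 0.40073948  0.42227733 -0.43182005] [-1.07346550e-01  4.82968436e-01  1.73448917e+00  1.90340093e-05
  9.24433718e-01 -2.63775455e+00] 0.09226973470175973
```

View pics/o20.png

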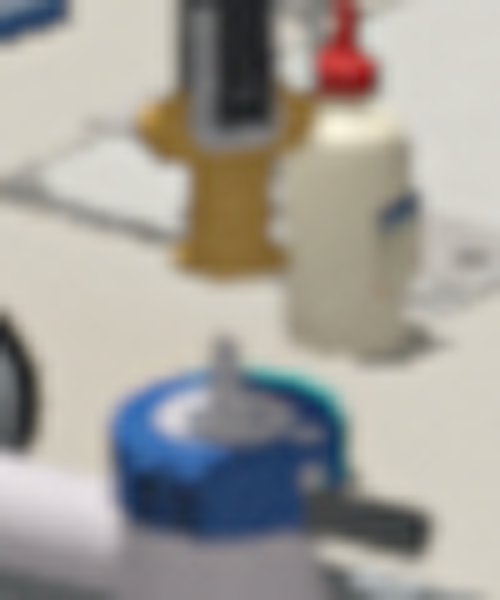

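View pics/o21.png

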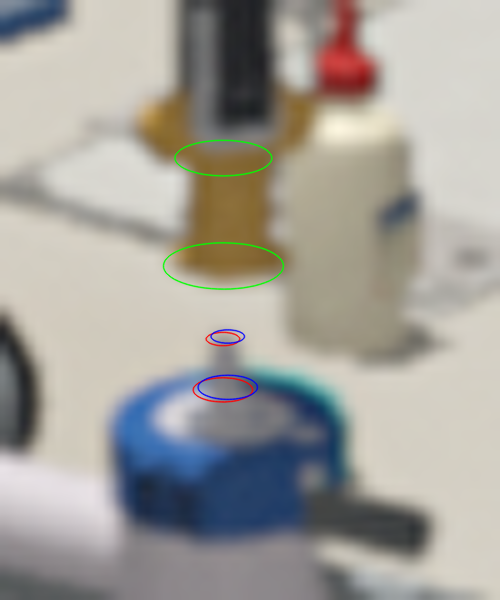

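>>> arm_command([
  [0, 0, 0, -0.025, 0, 0.2, 0.9],
  [0, 0, 0, -0.025, 0, 0.4, 0.9],
  [0, 0, 0, -0.025, 0, 0.5, 0.9],
  [0, 0, 0, -0.025, 0, 0.6, 0.9],
  [0, 0, 0, -0.025, 0, 0.65, 0.9],
  [0, 0, 0, -0.025, 0, 0.65, 0.9],
])

```text
time_s: 17.95
tool_pos: [0.5264, 0.0557, 0.124]
ee_rot: [-0.0, -0.462, 0.887, 0.0]
force: [-0.1, -0.8, 0.3]
gripper_width: 0.088
```

```bash
python3 mv.py upd 0 0 0 -.025 0 .65
python3 - <<'E'
from pl import *
T=mT(); s=get_state();print(T[:3,3],s['force'],s['ft_torque']); si=shot('15'); 
draw('side',si,[],272,215,50,60,10,'pics/o22.png')
E
```

```text
cmd [0.5263 0.0561 0.124 ] yaw -125.00400000000002
[0.52641453 0.05573718 0.12401134] [-0.12092859 -0.77617215  0.25876039] [ 0.0336587   0.03377438 -0.01824955]
```

View pics/o22.png

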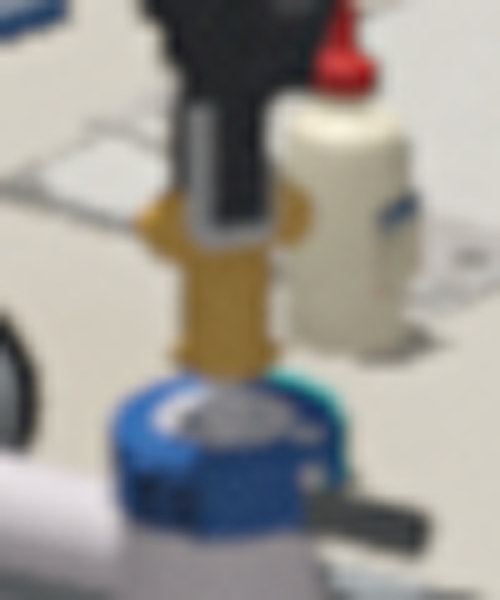

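>>> arm_command([
  [0, 0, 0, 0, 0, 0.08, 0.9],
  [0, 0, 0, 0, 0, 0.16, 0.9],
  [0, 0, 0, 0, 0, 0.22, 0.9],
  [0, 0, 0, 0, 0, 0.22, 0.9],
])

```text
time_s: 18.5
tool_pos: [0.5264, 0.0557, 0.1151]
ee_rot: [-0.0, -0.462, 0.887, 0.0]
force: [-0.2, 0.0, -0.3]
gripper_width: 0.095
```

>>> arm_command([
  [0, 0, 0, 0, 0, 0.04, 0.9],
  [0, 0, 0, 0, 0, 0.08, 0.9],
  [0, 0, 0, 0, 0, 0.1, 0.9],
  [0, 0, 0, 0, 0, 0.1, 0.9],
])

```text
time_s: 19.0
tool_pos: [0.5265, 0.0557, 0.1113]
ee_rot: [-0.0, -0.462, 0.887, -0.0]
force: [0.1, -0.6, -1.3]
gripper_width: 0.09
```

>>> arm_command([
  [0, 0, 0, 0, 0, 0.03, 0.9],
  [0, 0, 0, 0, 0, 0.06, 0.9],
  [0, 0, 0, 0, 0, 0.06, 0.9],
])

```text
time_s: 19.38
tool_pos: [0.5265, 0.0557, 0.1089]
ee_rot: [0.0, -0.462, 0.887, -0.0]
force: [0.1, 0.6, 0.1]
gripper_width: 0.089
```

```bash
python3 mv.py upd 0 0 0 0 0 .38
python3 - <<'E'
from pl import *
T=mT(); s=get_state();print(T[:3,3],s['force'],s['ft_torque'],s['gripper_width'])
E
```

```text
cmd [0.5263 0.0561 0.1088] yaw -125.00400000000002
[0.52651207 0.05574387 0.10893152] [0.13719545 0.63729311 0.0803452 ] [-0.03746763 -0.04711124  0.01389106] 0.08881308662164952
```

>>> arm_command([
  [0, 0, 0, 0, 0, 0.02, 0.9],
  [0, 0, 0, 0, 0, 0.04, 0.9],
  [0, 0, 0, 0, 0, 0.04, 0.9],
])

```text
time_s: 19.75
tool_pos: [0.5268, 0.0558, 0.1083]
ee_rot: [0.0, -0.462, 0.887, -0.0]
force: [-3.4, -0.4, 7.5]
gripper_width: 0.091
```

```bash
python3 mv.py upd 0 0 0 0 0 .04
python3 - <<'E'
from pl import *
T=mT(); s=get_state();print(T[:3,3],s['force'],s['ft_torque'],s['gripper_width']); si=shot('16'); 
draw('side',si,[],272,215,50,60,10,'pics/o23.png')
E
```

```text
cmd [0.5263 0.0561 0.1072] yaw -125.00400000000002
[0.52675106 0.05576398 0.10833806] [-3.36714052 -0.37815171  7.50329115] [ 0.05426178  0.26797369 -0.00387838] 0.09107483655288202
```

View pics/o23.png

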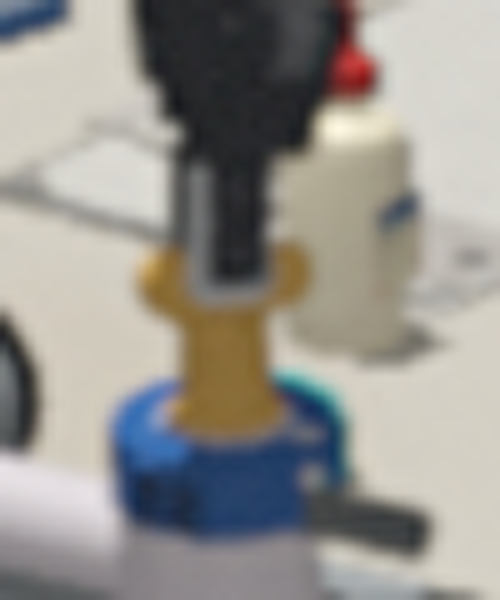

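>>> arm_command([
  [0, 0, 0, 0, 0, 0, 0.2],
  [0, 0, 0, 0, 0, 0, 0.2],
  [0, 0, 0, 0.02, 0, 0, 0.2],
  [0, 0, 0, 0.02, 0, 0, 0.2],
  [0, 0, 0, 0.02, 0, 0, 0.9],
  [0, 0, 0, 0.02, 0, 0, 0.9],
  [0, 0, 0, 0.02, 0, 0, 0.9],
  [0, 0, 0, 0.02, 0, 0, 0.9],
])

```text
time_s: 20.8
tool_pos: [0.5261, 0.055, 0.1074]
ee_rot: [0.0, -0.462, 0.887, -0.0]
force: [0.4, -1.5, 0.1]
gripper_width: 0.093
```

```bash
python3 mv.py upd 0 0 0 .02 0 0
python3 - <<'E'
from pl import *
T=mT(); s=get_state();print(T[:3,3],s['ee_rot'],s['force'],s['ft_torque'],s['gripper_width']); si=shot('17'); 
draw('side',si,[],272,215,50,60,10,'pics/o24.png')
E
```

```text
cmd [0.5258 0.0554 0.1072] yaw -125.00400000000002
[0.52614438 0.05501451 0.10738783] [ 1.13617455e-04 -4.61762799e-01  8.87003433e-01 -1.20411560e-04] [ 0.36986141 -1.52343716  0.14259517] [-0.07715726 -0.01627621 -0.02516769] 0.09303444198583485
```

View pics/o24.png

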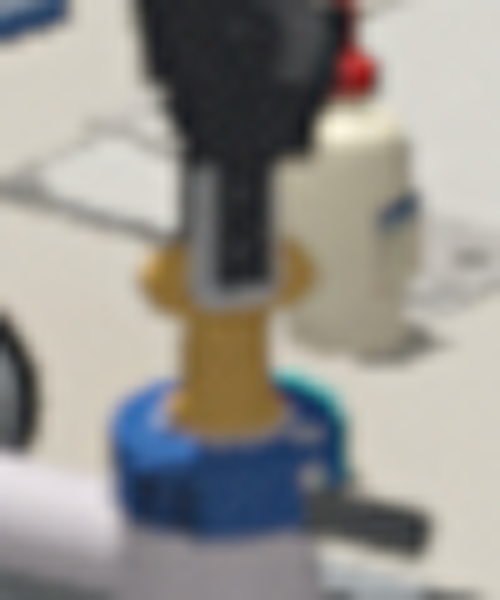

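>>> arm_command([
  [0, 0, 1, 0, 0, 0.008, 0.9],
  [0, 0, 2, 0, 0, 0.016, 0.9],
  [0, 0, 3, 0, 0, 0.024, 0.9],
  [0, 0, 4, 0, 0, 0.032, 0.9],
  [0, 0, 5, 0, 0, 0.04, 0.9],
  [0, 0, 6, 0, 0, 0.048, 0.9],
])

```text
time_s: 21.6
tool_pos: [0.5265, 0.0549, 0.1057]
ee_rot: [0.001, -0.059, 0.998, -0.0]
force: [0.4, -0.7, 2.0]
gripper_width: 0.095
```

```bash
python3 mv.py upd 0 0 6 0 0 .048
cat > st.py <<'E'
from pl import *
T=mT(); s=get_state();print(s['time_s'],np.round(T[:3,3],4),'yaw',np.degrees(np.arctan2(T[1,0],T[0,0])).round(1),'F',s['force'].round(2),'M',s['ft_torque'].round(3),s['gripper_width'].round(3),s['joint_pos'][5].round(2))
E
python3 st.py
```

```text
cmd [0.5258 0.0554 0.1053] yaw -173.00400000000002Traceback (most recent call last):
  File "st.py", line 2, in <module>
    T=mT(); s=get_state();print(s['time_s'],np.round(T[:3,3],4),'yaw',np.degrees(np.arctan2(T[1,0],T[0,0])).round(1),'F',s['force'].round(2),'M',s['ft_torque'].round(3),s['gripper_width'].round(3),s['joint_pos'][5].round(2))
                                                                                                                                                                         ^^^^^^^^^^^^^^^^^^^^^^^^
AttributeError: 'float' object has no attribute 'round'
```

>>> arm_command([
  [0, 0, 1, 0, 0, 0.008, 0.9],
  [0, 0, 2, 0, 0, 0.016, 0.9],
  [0, 0, 3, 0, 0, 0.024, 0.9],
  [0, 0, 4, 0, 0, 0.032, 0.9],
  [0, 0, 4, 0, 0, 0.032, 0.9],
])

```text
time_s: 22.22
tool_pos: [0.5265, 0.0549, 0.1045]
ee_rot: [0.001, 0.216, 0.976, -0.0]
force: [-0.3, -0.2, 3.5]
gripper_width: 0.095
```

```bash
sed -i "s/s\['gripper_width'\].round(3)/s['gripper_width']/" st.py; python3 mv.py upd 0 0 4 0 0 .032
python3 st.py;
```

```text
cmd [0.5258 0.0554 0.104 ] yaw 154.99599999999998
22.225 [0.5265 0.0549 0.1045] yaw 155.1 F [-0.33 -0.25  3.52] M [-0.209  0.095 -0.015] 0.09532090155427872 -1.24
```

>>> arm_command([
  [0, 0, 1, 0, 0, 0.008, 0.9],
  [0, 0, 2, 0, 0, 0.016, 0.9],
  [0, 0, 3, 0, 0, 0.024, 0.9],
  [0, 0, 4, 0, 0, 0.032, 0.9],
  [0, 0, 4, 0, 0, 0.032, 0.9],
])

```text
time_s: 22.85
tool_pos: [0.5261, 0.0551, 0.1033]
ee_rot: [0.0, 0.476, 0.879, 0.0]
force: [-0.7, -1.3, 4.8]
gripper_width: 0.095
```

```bash
python3 mv.py upd 0 0 4 0 0 .032
python3 st.py; python3 - <<'E'
from pl import *
si=shot('18'); draw('side',si,[],272,215,50,60,10,'pics/o25.png')
E
```

```text
cmd [0.5258 0.0554 0.1027] yaw 122.996
22.85 [0.5261 0.0551 0.1033] yaw 123.1 F [-0.67 -1.31  4.79] M [-0.143  0.153 -0.073] 0.09474811152725883 -0.69
```

View pics/o25.png

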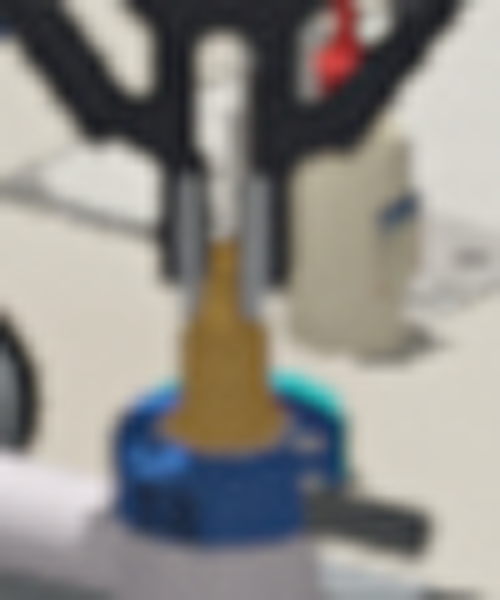

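>>> arm_command([
  [0, 0, 1, 0, 0, 0.008, 0.9],
  [0, 0, 2, 0, 0, 0.016, 0.9],
  [0, 0, 2, 0, 0, 0.016, 0.9],
])

```text
time_s: 23.28
tool_pos: [0.5261, 0.0552, 0.1028]
ee_rot: [0.0, 0.594, 0.804, 0.0]
force: [-1.2, -0.9, 5.9]
gripper_width: 0.095
```

```bash
python3 mv.py upd 0 0 2 0 0 .016
python3 st.py
```

```text
cmd [0.5258 0.0554 0.1021] yaw 106.99600000000001
23.275 [0.5261 0.0552 0.1028] yaw 107.1 F [-1.17 -0.88  5.95] M [-0.049  0.168  0.029] 0.09482402781434608 -0.41
```

>>> arm_command([
  [0, 0, 1, 0, 0, 0.004, 0.9],
  [0, 0, 2, 0, 0, 0.01, 0.9],
  [0, 0, 3, 0, 0, 0.014, 0.9],
  [0, 0, 3, 0, 0, 0.014, 0.9],
])

```text
time_s: 23.78
tool_pos: [0.5265, 0.0553, 0.1027]
ee_rot: [0.0, 0.748, 0.663, 0.001]
force: [-0.4, -0.1, 8.3]
gripper_width: 0.093
```

```bash
python3 mv.py upd 0 0 3 0 0 .014
python3 st.py
```

```text
cmd [0.5258 0.0554 0.1015] yaw 82.99600000000001
23.775 [0.5265 0.0553 0.1027] yaw 83.1 F [-0.36 -0.05  8.28] M [ 0.094  0.23  -0.056] 0.09292448002170287 0.01
```

>>> arm_command([
  [0, 0, 1, 0, 0, -0.005, 0.9],
  [0, 0, 2, 0, 0, -0.01, 0.9],
  [0, 0, 3, 0, 0, -0.01, 0.9],
  [0, 0, 3, 0, 0, -0.01, 0.9],
])

```text
time_s: 24.28
tool_pos: [0.5264, 0.0551, 0.1025]
ee_rot: [0.0, 0.87, 0.494, 0.001]
force: [-0.7, -1.3, 5.1]
gripper_width: 0.092
```

```bash
python3 mv.py upd 0 0 3 0 0 -.01
python3 st.py
```

```text
cmd [0.5258 0.0554 0.1019] yaw 58.996
24.275 [0.5264 0.0551 0.1025] yaw 59.2 F [-0.71 -1.26  5.05] M [ 0.051  0.06  -0.03 ] 0.09181620680930419 0.43
```

>>> arm_command([
  [0, 0, 1, 0, 0, 0, 0.9],
  [0, 0, 2, 0, 0, 0, 0.9],
  [0, 0, 3, 0, 0, 0, 0.9],
  [0, 0, 3, 0, 0, 0, 0.9],
])

```text
time_s: 24.78
tool_pos: [0.5264, 0.0549, 0.1023]
ee_rot: [0.0, 0.953, 0.304, 0.0]
force: [-0.9, -0.8, 3.8]
gripper_width: 0.091
```

```bash
python3 mv.py upd 0 0 3 0 0 0
python3 st.py; python3 - <<'E'
from pl import *
si=shot('19'); draw('side',si,[],272,215,50,60,10,'pics/o26.png')
E
```

```text
cmd [0.5258 0.0554 0.1019] yaw 34.996
24.775 [0.5264 0.0549 0.1023] yaw 35.3 F [-0.87 -0.84  3.79] M [-0.06  -0.059  0.408] 0.09100912896214286 0.85
```

View pics/o26.png

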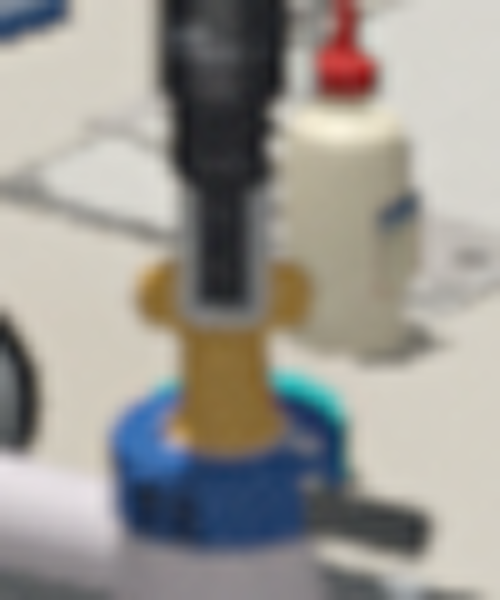

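>>> arm_command([
  [0, 0, 0, 0, 0, 0, 0.4],
  [0, 0, 0, 0, 0, 0, -0.5],
  [0, 0, 0, 0, 0, 0, -0.5],
  [0, 0, 0, 0, 0, 0, -0.5],
  [0, 0, 0, 0, 0, -0.3, -0.5],
  [0, 0, 0, 0, 0, -1, -0.5],
  [0, 0, 0, 0, 0, -2.25, -0.5],
  [0, 0, 0, 0, 0, -3, -0.5],
  [0, 0, 0, 0, 0, -3, -0.5],
  [0, 0, 0, 0, 0, -3, -0.5],
])

```text
time_s: 26.08
tool_pos: [0.5252, 0.0552, 0.2217]
ee_rot: [-0.0, 0.954, 0.301, -0.0]
force: [-0.7, 0.2, -1.6]
gripper_width: 0.752
```

```bash
python3 mv.py upd 0 0 0 0 0 -3
python3 st.py; python3 mv.py plan .45 -.25 .22 35; python3 - <<'E'
from pl import *
si=shot('20'); draw('side',si,[],272,215,50,60,10,'pics/o27.png')
E
```

```text
cmd [0.5258 0.0554 0.2219] yaw 34.996
26.075 [0.5252 0.0552 0.2217] yaw 35.0 F [-0.66  0.18 -1.59] M [-0.021 -0.01  -0.045] 0.7520326828863092 0.85
[ 0.     0.    -0.    -5.932  5.168  0.048]
```

View pics/o27.png

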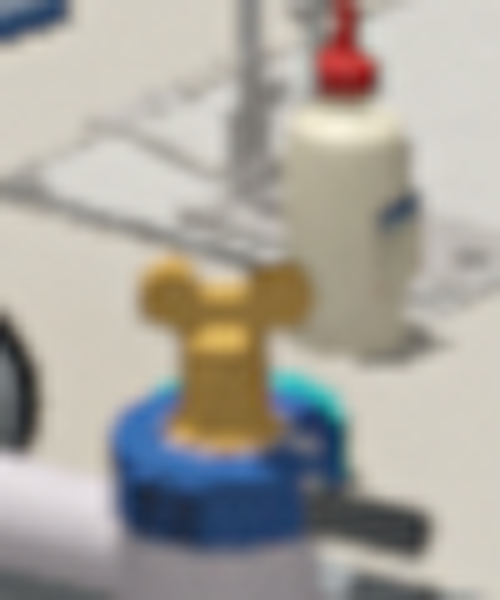

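>>> arm_command([
  [0, 0, 0, -1, 0.9, 0, -0.5],
  [0, 0, 0, -5.9, 5.2, 0, -0.5],
  [0, 0, 0, -5.9, 5.2, 0, -0.5],
  [0, 0, 0, -5.9, 5.2, 0, -0.5],
  [0, 0, 0, -5.9, 5.2, 0, -0.5],
  [0, 0, 0, -5.9, 5.2, 0, -0.5],
  [0, 0, 0, -5.9, 5.2, 0, -0.5],
  [0, 0, 0, -5.9, 5.2, 0, -0.5],
  [0, 0, 0, -5.9, 5.2, 0, -0.5],
])

```text
time_s: 27.25
tool_pos: [0.4522, -0.2489, 0.2218]
ee_rot: [-0.0, 0.953, 0.302, -0.0]
force: [0.8, -0.4, 1.0]
gripper_width: 0.749
```

```bash
python3 mv.py upd 0 0 0 -5.9 5.2 0
python3 st.py; python3 - <<'E'
from pl import *
si=shot('21'); t=grab_frame('top'); cv2.imwrite('pics/t21.png',t[:,:,::-1])
L=[(l,(0,255,0)) for l in tf(LID[:2],.5257,.0545,8.3,.069)]
a=draw('side',si,L,272,230,40,50,10,'pics/x.png'); b=draw('top',t,[],270,225,40,50,10,'pics/x.png')
cv2.imwrite('pics/o28.png',np.hstack([a,b])[:,:,::-1])
E
```

```text
cmd [ 0.4518 -0.2503  0.2219] yaw 34.996
27.25 [ 0.4522 -0.2489  0.2218] yaw 35.1 F [ 0.76 -0.44  0.96] M [ 0.02  -0.005 -0.041] 0.7492016679948074 0.24
```

View pics/o28.png

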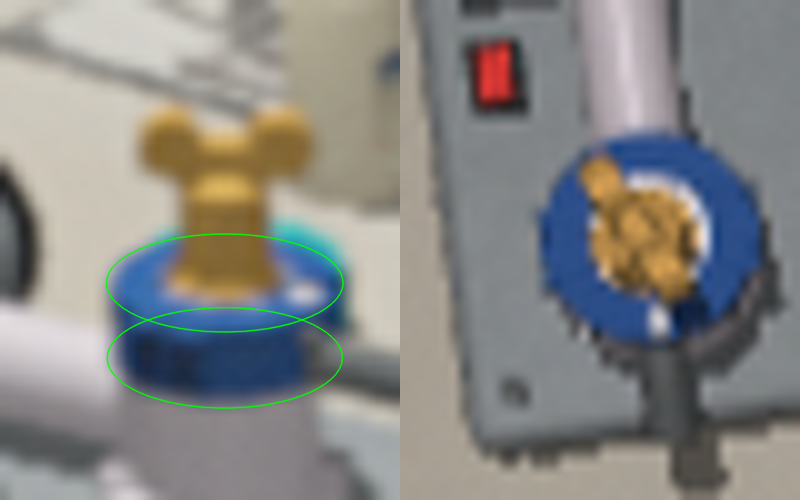

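View pics/t21.png

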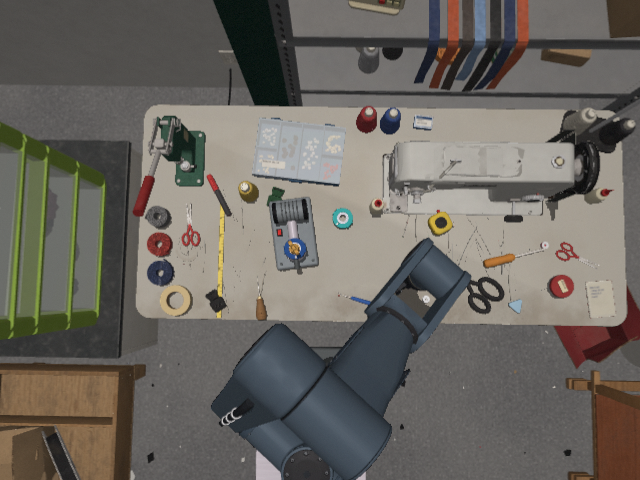

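```bash
python3 - <<'E'
from pl import *
for n in ('11','14','17','18','19','20','21'):
    im=cv2.imread(f'pics/s{n}.png').astype(float)
    p=(im[:,:,0]-im[:,:,2])[240:285,:]   # blueness
    r=[]
    for u in (288,290,292,294,296,298,300):
        c=p[:,u]; 
        k=max(i for i in range(len(c)) if c[i]>40); # lower edge
        r.append(round(240+k+(c[k]-40)/(c[k]-c[k+1]),2))
    print(n,r,np.mean(r).round(2))
for z in (.072,.069): print(z,[proj('side',[[.5257-.03*np.sin(np.radians(35)),.0545+.03*np.cos(np.radians(35)),z]])[0]])
E
```

```text
11 [np.float64(266.75), np.float64(263.87), np.float64(267.95), np.float64(268.17), np.float64(267.93), np.float64(267.62), np.float64(267.28)] 267.08
14 [np.float64(266.8), np.float64(263.9), np.float64(268.0), np.float64(268.14), np.float64(267.92), np.float64(267.61), np.float64(267.28)] 267.09
17 [np.float64(266.75), np.float64(263.75), np.float64(268.0), np.float64(268.13), np.float64(267.88), np.float64(267.61), np.float64(267.3)] 267.06
18 [np.float64(267.0), np.float64(264.83), np.float64(268.68), np.float64(268.81), np.float64(268.74), np.float64(268.51), np.float64(268.19)] 267.82
19 [np.float64(268.08), np.float64(264.8), np.float64(269.0), np.float64(269.13), np.float64(269.1), np.float64(268.77), np.float64(268.33)] 268.17
20 [np.float64(267.91), np.float64(264.84), np.float64(269.0), np.float64(269.11), np.float64(269.11), np.float64(268.59), np.float64(268.35)] 268.13
21 [np.float64(267.67), np.float64(264.83), np.float64(268.95), np.float64(269.04), np.float64(269.04), np.float64(268.61), np.float64(268.27)] 268.06
0.072 [array([293.48116897, 269.22072943])]
0.069 [array([293.48197253, 270.30181076])]
```

```bash
python3 -c "
from bench import *
print(hand_in())"
```

```text
the job is handed in; nothing more can be done
None
```

The filter is closed: the blue lid is on with its slot over the hose stub, and the brass wing nut is threaded on the stud and turned clockwise until snug. I handed the job in at about 27 s of the 67 s allowed.

**What the last checks showed**
- **Lid:** comparing side pictures from before and after tightening, its lower edge dropped 1.0–1.1 px. The calibration predicts 1.08 px for the 3 mm from the cartridge down to the rim. The white mark lines up with the stub in the top view.
- **Wing nut:** the turning moment stayed near zero (within 0.08 N m) and rose to 0.41 N m at the end. That is past the 0.25 that means snug and well under the 0.8 where the thread jumps. After letting go, the lid edge read the same within 0.1 px in two further pictures.
- **Robot:** it is clear of everything, up and to the side. In the last top picture the tape measure, awl, snips, oil bottle and turquoise lid lie where they were. The arm hides part of the shears and marker there, but no move went near them.

**What disagreed or went wrong**
- **Finger tips:** they sat about 16–24 mm short of the reported TCP, contrary to the tool description. The first close on the lid passed above it without moving it, and I lowered the gripper for the second.
- **Lid placing:** it met a sideways force of about 4 N, so I shifted 1 mm before letting go.
- **Wing nut grip:** I first held the nut about 1 mm off centre, so I gripped it again on the stud before spinning it.
- **Side camera:** in absolute terms, the lid outline in the last picture appears about 1–2 px higher than the model drawn for the fully-down height. The model also sat 0.7–0.9 px off at heights I knew, so I relied on the before-and-after change instead.

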